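# Change and mix the bayonet reagent cartridges

## Task

Change the analyser's reagent cartridges: take the grey spent cartridge out of the orange dock (press, quarter turn anticlockwise, lift) and put it in the yellow tray; load every full cartridge that is there into the dock of its own colour, pressed in against the spring and turned a quarter clockwise until it clicks home. Before the orange one is loaded, mix it: hold it up clear of the bench, tilt it to about 45 degrees, keep it there for two seconds and bring it back upright. When all are locked and the spent one is in the tray, press the green start button, leaving the tube rack and tip box where they are.

Things in the scene. Friction and masses are not known exactly. Their poses are not given: they have to be found in the camera images.
- cart_orange: Full reagent cartridge, orange grip bar and band on white. Upright cylinder 52 mm diameter, 85 mm high. On its top a flat grip bar: 56 mm long (along its x), 18 mm thick (y), 36 mm tall (85 to 121 mm above the underside). Two steel lugs at +x and -x, in line with the bar. Origin: centre of the underside, z up. Alike after a half turn. 0.18 kg, weighted foot.
- cart_blue: Full cartridge, blue bar and band; may be absent (None). Same shape as cart_orange. On all cartridges the two steel lugs reach 36 mm from the axis, are 12 mm wide and 8 mm high, 12 to 20 mm above the underside.
- cart_green: Full cartridge, green bar and band; may be absent (None). Same shape as cart_orange.
- socket_orange: Bayonet dock with orange rim, 100 mm diameter, 57 mm high, fixed. Origin: centre of its underside, z up. Bore 56 mm. Open slots 17 mm wide through the rim at its +x and -x let the lugs down when the cartridge's bar lies along the dock's x; white marks on the foot show them. Inside is a steel spring plate (see socket_blue).
- socket_blue: Dock with blue rim, built as socket_orange. All docks: a cartridge let in rests on the spring plate with its underside 34 mm above the dock's origin. To pass under the rim it must be pushed down until that is 25 mm or less (hard stop 22 mm, about 14 N) and, held down, turned 90 degrees clockwise seen from above (stop about 7 degrees past).
- socket_green: Dock with green rim, built as socket_orange. All docks: let up after the quarter turn, the lugs spring up into pockets and the cartridge is locked: underside 31 mm above the dock's origin, bar along the dock's y. To take one out: push down 6 to 9 mm, turn 90 degrees anticlockwise, lift.
- cart_spent: Spent cartridge, grey with a dark grey grip bar and band, same shape and size as cart_orange; it starts locked in the orange dock.
- waste_tray: Yellow open tray for spent cartridges, 180 x 180 mm outside, 50 mm high, walls and floor 5 mm, fixed. Origin: centre of its underside.
- start (a joint): Green start button on a white box: 0 when out, 0.006 m fully down (5 N); springs back. It counts as pressed beyond 0.004.
- start_top (a point): Centre of the top face of the green start button (36 mm diameter), which is pressed straight down.
- tube_rack: Bystander: white tube rack with capped tubes, 70 x 150 mm, 101 mm high. Origin: centre of its underside.
- tip_box: Bystander: blue box with a clear lid, 85 x 120 mm, 65 mm high. Origin: centre of its underside.
Not all that is in view belongs to the job. What is shaped like the part that bears start but red is not meant. What is shaped like the socket_blue but pink is not meant.

How it is judged (in metres and radians):
On the way, in this order (a step that is already met when the one before it is completed fails the run):
1. the orange cartridge is held up (underside centre more than 70 mm above the bench) and tilted 35 to 55 degrees for 1 s (angle between cart_orange's own z axis and vertical between 0.61 and 0.96 rad and height (world z) of cart_orange above 0.07 m), for 1 s.
2. the orange cartridge is upright again (angle between cart_orange's own z axis and vertical below 0.15 rad), for 0.2 s.
3. every full cartridge is locked in the dock of its colour and the spent one is in the tray (z of cart_orange in the frame of socket_orange between 0.0275 and 0.0345 m and horizontal distance between cart_orange and socket_orange below 0.005 m and angle between the x axis of cart_orange and the y axis of socket_orange, either way round below 0.17 rad and angle between each of cart_orange, cart_blue, cart_green's own z axis and vertical below 0.08 rad and z of cart_blue in the frame of socket_blue between 0.0275 and 0.0345 m and horizontal distance between cart_blue and socket_blue below 0.005 m and angle between the x axis of cart_blue and the y axis of socket_blue, either way round below 0.17 rad and z of cart_green in the frame of socket_green between 0.0275 and 0.0345 m and horizontal distance between cart_green and socket_green below 0.005 m and angle between the x axis of cart_green and the y axis of socket_green, either way round below 0.17 rad and x of cart_spent in the frame of waste_tray between -0.085 and 0.085 m and y of cart_spent in the frame of waste_tray between -0.085 and 0.085 m and z of cart_spent in the frame of waste_tray between 0 and 0.06 m and not (contact force between cart_spent and the fingers above 0.2 N)), for 0.3 s.
4. the start button is pressed (value of joint start above 0.004 m), for 0.05 s.
At the end, for the whole second after the job is handed in: Every full cartridge present is locked in the dock of its own colour (underside 31 mm above the dock's origin within 3.5 mm, centred within 5 mm, grip bar along the dock's y within 10 degrees, upright), the spent cartridge lies or stands at rest in the yellow tray, the button is out again (all of step 3 and value of joint start below 0.002 m and linear speed of each of cart_orange, cart_blue, cart_green, cart_spent below 0.02 m/s); the robot touches nothing.
It fails at once if the tube rack or tip box is moved more than 30 mm (distance of any of tube_rack, tip_box from where it was at the start of the episode above 0.03 m).
Of cart_blue, cart_green only 1 to 2 are there at a start; the rules pass over those that are not, and their reading is None.
At some moment in a run one of cart_orange, cart_blue, cart_green may be knocked a few centimetres aside while the robot is not near it.
It also fails if it takes over 210 s, if anything falls off the work surface, if the arm or the gripper's body presses on something with over 40 N, if the wrist force passes 120 N, or if a joint passes its speed limit or range.

## Robot

A 6-joint arm with a two-finger parallel gripper is mounted at the origin on the work surface. World frame = base frame: x ahead of the robot, y to its left, z up, the work surface at z = 0. Lengths are in mm, angles in rad, forces in N, time in s.
With the tool pointing down it reaches from about 275 to 1000 mm from the base axis. Payload 8.4 kg.
Tool frame: the origin (TCP) lies at the very end of the fingers, on their centre line; the grasp point (between the pads) lies 19 mm behind it (r.tcp_to_grasp is the distance from the TCP to the grasp point, in mm); z points along the fingers, y is the line along which they close (so a half turn about z gives the same grasp; the last joint's range is limited). The gripper opens to 85 mm and grips with 20 to 120 N. Pads are 22 mm wide; open, the fingers measure 114 mm over their backs; the gripper's body (76 mm by 85 mm) begins 54 mm behind the grasp point. The pads swing forward as they close: fully open they stand 13 mm farther back than shut.
Start: joints at [-1.105, 0.353, 1.633, -0, 1.155, -0.002], TCP at [281.826, -557.855, 231.281] pointing down, gripper open.
Joint ranges: [-2.63, 2.63], [-0.92, 2.1], [0.06, 2.66], [-1.3, 4.44], [0, 2.69], [-3.02, 3.02]. Speed limits (rad/s): [2.22, 2.22, 2.79, 3.14, 3.14, 3.14].

## Interface

Orientations are given as [roll, pitch, yaw] about the fixed x, y, z axes, in that order (R = Rz(yaw) Ry(pitch) Rx(roll)).
In Python, from rig import r gives the robot as it stands. The module is installed in compiled form; this text tells all that it offers.
- The arm moves only by the tool play_rows, never from a script. Its argument "rows" is a list of rows, each an object with "dp": the shift along the tool's x, y, z in units of 40 mm (1.0 is 40 mm), a list of three; "turn": the turn, a rotation vector about the tool's x, y, z in units of 6 degrees (1.0 is 6 degrees), a list of three; "fingers": the closure, from 0 (fully open) to 1 (shut). In form: [{"dp": [tx, ty, tz], "turn": [wx, wy, wz], "fingers": fingers}, ...]. A call has 1 to 5 rows; each row shifts and turns the commanded pose from where the row before left it, along the tool's axes as they then stand; what a row does not reach is not made up. A row lasts 1/12 s, in which the tool goes at most 41.7 mm and 7.16 degrees, less where a joint would pass 70% of its speed; a pose out of reach is approached as far as the arm can. A call is refused whole if a number of a shift passes 1 or a number of a turn 1, either way. A call with a gripper value outside its range is refused whole. The fingers move at their own pace and stop on an object; "force" is the grip in N (left out, the last holds). Time passes only in rows, so rows that do not move let the fingers close. It gives the time, the measured TCP pose, the force, the opening and the grip force at its end, in the units of the state.
- r.sense(): the state, without advancing time (a new reading comes with each control period).
- r.grab_frame(name): name is "side" or "top"; returns a dict with "pixels" (420x560x3 uint8, red, green, blue), "fx", "fy", "cx", "cy" (pixels), "dist" ([k1, k2, p1, p2, k3] as OpenCV has them; the pictures are not rectified), "pose" (4x4, takes a point from camera to world coordinates). Camera axes: x right, y down, z forward; pixel columns grow to the right and rows downward; lengths in mm; the calibration is good to about 2 mm. A picture is of the moment at which its call begins. There is no depth.
- r.sign_off(): hands the job in; it is judged then, once.
The state is a dict: "clock": time; "qpos": joint angles; "qvel": joint speeds; "joint_efforts": joint torques, N m; "eef_pos": TCP position; "tcp_rot": TCP orientation; "contact_force": force on the tool from outside, world axes, zero at the start; "wrist_torque": the same for the moment, N m; "opening": opening from 0.0 (shut) to 1.0 (fully open); "grasp_force": force on a finger pad.
Only numpy, scipy, OpenCV 4.12 (cv2) and the standard library are available. Lean on these libraries where they do the work, as an engineer would, in place of code of your own. Each camera call takes 0.05 s, during which the arm holds its last target. There are 200 camera calls.

## Working session

There is one attempt and no reset: what is moved stays moved. The work goes in short steps, Python scripts to look and compute and a tool call to move; the robot and the scene stay as the last step left them, time stands still between calls to the robot, and variables do not carry over. Pictures are saved under pics/ and viewed, at most 14 in all, crops included, and the job is handed in when it is done.

Besides the shell and the picture viewer there is one more tool, called after "Emit:" as a command line: name --argument value ..., lists and objects as JSON in quotes. play_rows: Moves the arm, as the interface text tells. Its arguments: {"type":"object","properties":{"rows":{"type":"array"},"force":{"type":"number"}},"required":["rows"]}

```bash
mkdir -p pics; ls
python3 - <<'E'
from rig import r
import cv2,json
for n in("top","side"):
    f=r.grab_frame(n); cv2.imwrite(f"pics/{n}0.png",f["pixels"][:,:,::-1])
    print(n,f["fx"],f["fy"],f["cx"],f["cy"],f["dist"]);print(f["pose"])
print(r.sense())
E
```

```text
pics
top 415.3281642320374 415.3281642320374 276.8590154210048 206.6685129103683 [-0.12105054  0.          0.          0.          0.        ]
[[-2.39298591e-02 -9.98791315e-01  4.29333420e-02  4.03385086e+02]
 [-9.99698805e-01  2.41413875e-02  4.41513748e-03 -2.05963733e+01]
 [-5.44627141e-03 -4.28147571e-02 -9.99068183e-01  1.05839688e+03]
 [ 0.00000000e+00  0.00000000e+00  0.00000000e+00  1.00000000e+00]]
side 417.98259896578134 417.98259896578134 278.9461621515218 214.4476949848587 [-0.08082384  0.          0.          0.          0.        ]
[[-9.91380138e-01 -9.48500465e-02  9.03819115e-02  3.77530498e+02]
 [-1.30966741e-01  6.98355889e-01 -7.03666657e-01  6.69898778e+02]
 [ 3.62407497e-03 -7.09438172e-01 -7.04758360e-01  7.49041667e+02]
 [ 0.00000000e+00  0.00000000e+00  0.00000000e+00  1.00000000e+00]]
{'clock': 0.1, 'qpos': array([-1.10539252e+00,  3.53579698e-01,  1.63405685e+00, -1.56062139e-05,
        1.15519605e+00, -2.42741378e-03]), 'qvel': array([ 0.0004765 , -0.00209216, -0.00082668,  0.0010246 , -0.00103453,
       -0.00060137]), 'joint_efforts': array([ 3.82400758e-04, -6.06357908e+01, -3.42819285e+01, -2.38499541e-05,
        3.93212627e-03, -1.30159435e-05]), 'eef_pos': array([ 281.63461988, -557.47340427,  230.63749383]), 'tcp_rot': array([-3.14035268e+00,  1.12599950e-05,  4.67837533e-01]), 'contact_force': array([ 0.06610833, -0.30170733, -0.86518525]), 'wrist_torque': array([-0.00350637, -0.01326818,  0.02900059]), 'grasp_force': 0.0, 'opening': 0.999292770947845}
```

View pics/top0.png

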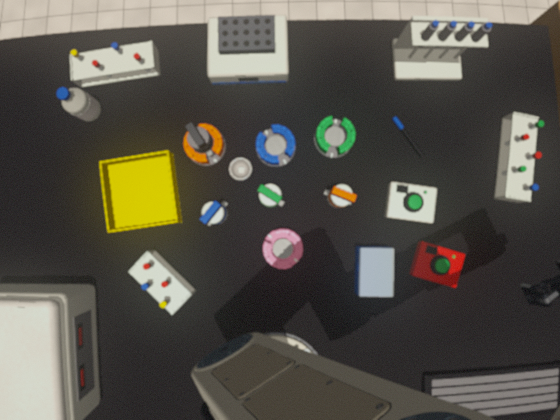

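View pics/side0.png

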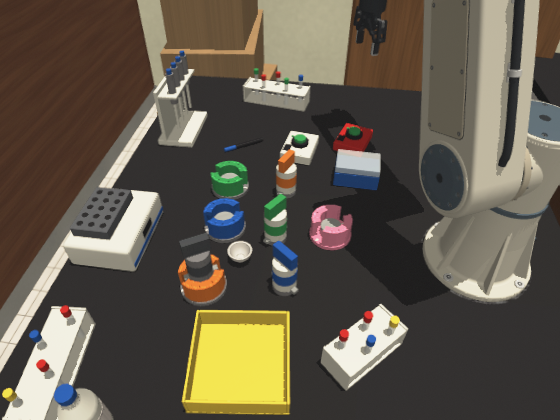

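Run:
```python
import cv2
a=cv2.imread("pics/top0.png")[105:270,175:445]
b=cv2.imread("pics/side0.png")[130:310,170:390]
cv2.imwrite("pics/c1.png",cv2.resize(a,None,fx=2.9,fy=2.9,interpolation=cv2.INTER_CUBIC))
cv2.imwrite("pics/c2.png",cv2.resize(b,None,fx=3.3,fy=3.3,interpolation=cv2.INTER_CUBIC))
```

```text
(no output)
```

View pics/c1.png

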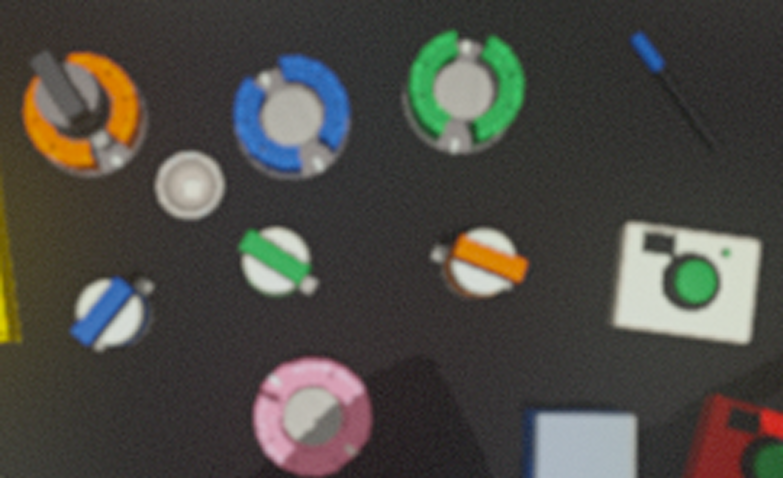

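View pics/c2.png

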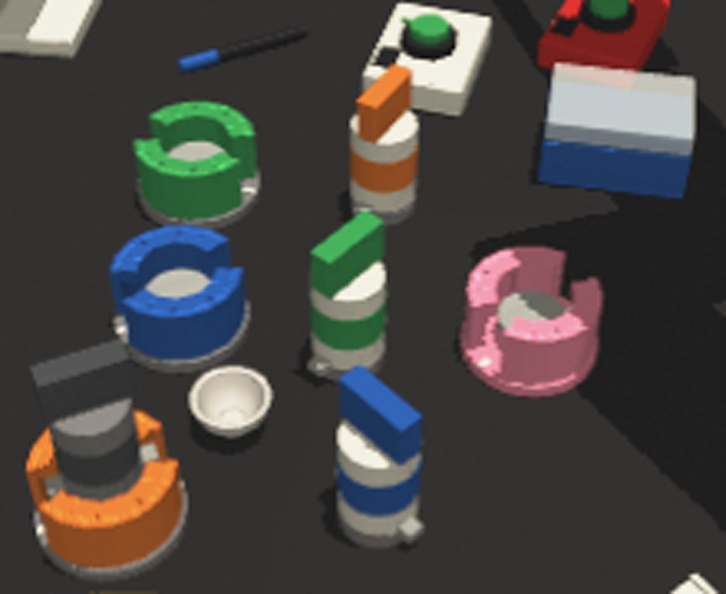

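```bash
cat > h.py <<'E'
import numpy as np, cv2
from scipy.spatial.transform import Rotation as Ro
def K(f): return np.array([[f["fx"],0,f["cx"]],[0,f["fy"],f["cy"]],[0,0,1]]),np.array(f["dist"])
def ray(f,uv,z):
    k,d=K(f); p=cv2.undistortPoints(np.array(uv,float).reshape(-1,1,2),k,d).reshape(-1,2)
    R=f["pose"][:3,:3];t=f["pose"][:3,3]
    v=np.c_[p,np.ones(len(p))]@R.T
    return t+v*((z-t[2])/v[:,2])[:,None]
def proj(f,P):
    k,d=K(f);T=np.linalg.inv(f["pose"])
    return cv2.projectPoints(np.array(P,float).reshape(-1,1,3),cv2.Rodrigues(T[:3,:3])[0],T[:3,3],k,d)[0].reshape(-1,2)
def grab(r,n):
    import pickle
    f=r.grab_frame(n); pickle.dump(f,open(f"pics/{n}.pkl","wb")); return f
def load(n):
    import pickle
    return pickle.load(open(f"pics/{n}.pkl","rb"))
E
python3 - <<'E'
from rig import r
from h import *
t=grab(r,"top");s=grab(r,"side")
a=t["pixels"][115:175,175:235,::-1];b=s["pixels"][228:303,168:236,::-1]
o=np.hstack([cv2.resize(a,(400,440),interpolation=cv2.INTER_CUBIC),cv2.resize(b,(400,440),interpolation=cv2.INTER_CUBIC)])
cv2.imwrite("pics/c3.png",o)
print(ray(t,[(103+100,109+34),(276,145),(335,136),(341,196),(213,212),(270,195),(413,202),(140,190)],50).round())
E
```

```text
[[ 608.  162.   50.]
 [ 598.  -18.   50.]
 [ 617. -163.   50.]
 [ 469. -173.   50.]
 [ 437.  140.   50.]
 [ 476.   -0.   50.]
 [ 450. -351.   50.]
 [ 496.  321.   50.]]
```

View pics/c3.png

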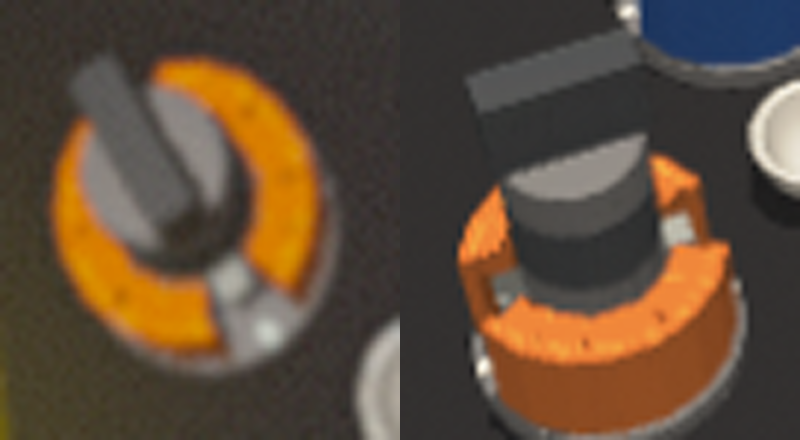

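```bash
cat > fit.py <<'E'
from h import *
from scipy.optimize import least_squares, minimize
TH=np.linspace(0,2*np.pi,72,endpoint=False);D=np.c_[np.cos(TH),np.sin(TH)]
HUE={"orange":(5,20),"blue":(100,125),"green":(50,85),"yellow":(24,34)}
def mask(f,col,smin=110,vmin=50):
    im=cv2.resize(f["pixels"],None,fx=4,fy=4,interpolation=cv2.INTER_CUBIC)
    h=cv2.cvtColor(im,cv2.COLOR_RGB2HSV);a,b=HUE[col]
    return cv2.inRange(h,(a,smin,vmin),(b,255,255))
def comp(f,col,uv,**k):
    m=mask(f,col,**k);n,l,st,c=cv2.connectedComponentsWithStats(m)
    u,v=int(uv[0]*4),int(uv[1]*4)
    w=l[max(0,v-40):v+40,max(0,u-40):u+40];w=w[w>0]
    if not len(w): return None
    i=np.bincount(w).argmax()
    ys,xs=np.where(l==i); return (np.c_[xs,ys]+.5)/4-.5
def sup(P): return (P@D.T).max(0)
def fit(obs,model,p0):
    # obs: list of (frame,pts)
    S=[(f,sup(p)) for f,p in obs]
    fun=lambda p:np.concatenate([sup(proj(f,model(p)))-s for f,s in S])
    q=least_squares(fun,p0,loss="soft_l1",f_scale=.5,x_scale=np.maximum(np.abs(p0),1)*.01+.01)
    return q.x,np.sqrt(np.mean(q.fun**2))
C=np.c_[np.cos(TH),np.sin(TH)]
def dock(p): # x,y,R,z0
    return np.vstack([np.c_[p[:2]+C*p[2],np.full(72,z)] for z in(57,p[3])])
def box(L,W,z0,z1):
    def m(p):
        c,s=np.cos(p[2]),np.sin(p[2])
        return np.array([[p[0]+c*a*L/2-s*b*W/2,p[1]+s*a*L/2+c*b*W/2,z] for a in(-1,1) for b in(-1,1) for z in(z0,z1)])
    return m
def slot(f,col,xy):
    m=mask(f,col);a=np.linspace(0,2*np.pi,720,endpoint=False);g=np.zeros(720)
    for rad in(34,38,42):
        u=(proj(f,np.c_[xy[0]+rad*np.cos(a),xy[1]+rad*np.sin(a),np.full(720,57)])+.5)*4
        g+=m[u[:,1].astype(int),u[:,0].astype(int)]==0
    return np.degrees(a[g>=2])
E
python3 - <<'E'
from fit import *
t=load("top");s=load("side")
docks={"orange":(204,143),"blue":(276,145),"green":(335,136)}
for c,uv in docks.items():
    xy=ray(t,[uv],57)[0,:2]
    ob=[]
    for f in(t,s):
        u=proj(f,[[*xy,57]])[0]
        # seed at rim
        u=proj(f,[[xy[0]-28,xy[1]+28,57]])[0]
        ob.append((f,comp(f,c,u)))
    for o in([ob[0]],[ob[1]],ob):
        q,e=fit(o,dock,[*xy,49,8]);print(c,q.round(1),round(e,2))
    for f in(t,s):
        a=slot(f,c,q[:2]);print("  slot",[ (int(g[0]),int(g[-1])) for g in np.split(a,np.where(np.diff(a)>3)[0]+1)] if len(a) else a)
bars={"orange":((341,196),(287,160),-.3),"blue":((213,212),(285,255),.8),"green":((270,195),(275,206),-.5)}
for c,(u1,u2,y) in bars.items():
    xy=ray(t,[u1],121)[0,:2]
    ob=[(t,comp(t,c,u1)),(s,comp(s,c,u2))]
    for o in([ob[0]],[ob[1]],ob):
        best=min((fit(o,box(56,18,85,121),[*xy,y0]) for y0 in np.arange(0,3.1,.4)),key=lambda z:z[1])
        q,e=best;print(c,q[:2].round(1),np.degrees(q[2]).round(1)%180,round(e,2),[len(p) for _,p in o])
ob=[(t,comp(t,"yellow",(140,190))),(s,comp(s,"yellow",(238,360)))]
q,e=fit(ob,box(180,180,0,50),[496,321,.1]);print("tray",q.round(2),e)
a=comp(t,"green",(414,202)).mean(0);b=comp(s,"green",(300,140)).mean(0)
r1=ray(t,[a],0)[0];r2=ray(s,[b],0)[0];o1=t["pose"][:3,3];o2=s["pose"][:3,3]
d1=(o1-r1)/np.linalg.norm(o1-r1);d2=(o2-r2)/np.linalg.norm(o2-r2)
k=np.linalg.lstsq(np.c_[d1,-d2],r2-r1,rcond=None)[0];print("btn",(r1+k[0]*d1).round(1),(r2+k[1]*d2).round(1))
E
```

```text
orange [ 611.6  199.8   22.1 -162.2] 2.03
orange [607.4 163.1  47.3  10.6] 0.64
orange [605.4 169.8  45.3  18. ] 5.57
  slot [(0, 53), (207, 238), (338, 359)]
  slot [(217, 225), (250, 336)]
blue [ 608.6    9.9   23.7 -200.7] 2.69
blue [600.2 -15.5  46.9  11.1] 0.28
blue [598.9  -7.5  42.4  13.9] 5.25
  slot [(0, 37), (200, 236), (359, 359)]
  slot []
green [ 643.8 -148.9   22.8 -148.4] 2.47
green [ 619.5 -163.8   46.8   12.3] 0.4
green [ 623.9 -155.6   40.6   12.9] 5.01
  slot [(162, 197), (320, 357)]
  slot [(0, 1), (329, 359)]
orange [ 468.1 -168. ] 70.4 2.6 [3961]
orange [ 468.5 -169.3] 67.8 0.57 [4220]
orange [ 468.6 -168.7] 67.5 1.96 [3961, 4220]
blue [436.4 138.1] 140.1 0.69 [3152]
blue [434.1 137. ] 138.6 0.94 [7110]
blue [435.3 137.5] 140.5 0.92 [3152, 7110]
green [ 4.762e+02 -4.000e-01] 58.2 0.6 [2698]
green [472.8  -0. ] 58.900000000000006 0.97 [5614]
green [ 4.745e+02 -3.000e-01] 56.7 0.97 [2698, 5614]
tray [4.9365e+02 3.2581e+02 1.1000e-01] 2.927555652152604
btn [ 451.5 -357.    42.9] [ 449.2 -357.1   42.8]
```

```bash
cat >> fit.py <<'E'
def dockpts(f,col,xy):
    m=mask(f,col);v,u=np.where(m>0);p=(np.c_[u,v]+.5)/4-.5
    c=proj(f,[[*xy,35]])[0];rr=np.linalg.norm(proj(f,[[xy[0],xy[1]+62,35]])[0]-c)
    return p[np.linalg.norm(p-c,axis=1)<rr]
E
python3 - <<'E'
from fit import *
t=load("top");s=load("side")
docks={"orange":(607.4,163.1),"blue":(600.2,-15.5),"green":(619.5,-163.8)}
for c,xy in docks.items():
    ob=[(f,dockpts(f,c,xy)) for f in(t,s)]
    for o in([ob[0]],[ob[1]],ob):
        q,e=fit(o,lambda p:dock([p[0],p[1],47,11]),[*xy]);print(c,q.round(1),round(e,2))
    for f in(t,s):
        q,e=fit([(f,dockpts(f,c,xy))],lambda p:dock([p[0],p[1],47,11]),[*xy])
        a=slot(f,c,q[:2]);print("  slot",[ (int(g[0]),int(g[-1])) for g in np.split(a,np.where(np.diff(a)>3)[0]+1)] if len(a) else a)
for c,u1 in{"orange":(341,196)}.items():
  for v in(100,150,180,200):
    xy=ray(t,[u1],121)[0,:2];p=comp(t,c,u1,vmin=v)
    q,e=min((fit([(t,p)],box(56,18,85,121),[*xy,y0]) for y0 in np.arange(0,3.1,.4)),key=lambda z:z[1]);print(v,len(p),q[:2].round(1),np.degrees(q[2])%180,e)
E
```

```text
orange [611.2 165.2] 0.95
orange [607.2 163.4] 0.62
orange [608.3 164.2] 1.05
  slot [(9, 70), (198, 227)]
  slot [(44, 51), (197, 203), (206, 209), (251, 338)]
blue [604.4 -15.3] 0.67
blue [600.8 -18.9] 1.45
blue [603.6 -16.1] 1.34
  slot [(13, 54), (187, 222)]
  slot []
green [ 624.4 -165.9] 0.74
green [ 620.7 -171.8] 2.87
green [ 624.2 -166.1] 2.15
  slot [(0, 13), (149, 181), (335, 359)]
  slot [(0, 24), (72, 122), (141, 142), (290, 291), (350, 359)]
100 3688 [ 468.  -168.1] 70.49670461093883 2.4619077700924596
150 3137 [ 470.7 -170.9] 64.4009376155091 0.9769158956407239
180 2688 [ 470.7 -171. ] 63.640972615277285 1.540601462164165
200 2337 [ 470.4 -170.3] 63.640039536011855 2.051812430103137
```

```bash
cat >> fit.py <<'E'
def render(f,p,lo,sz,cart,R=47,S=4):
    x,y,w=p;m=np.zeros(sz,np.uint8)
    def poly(P,z,v):
        u=((proj(f,np.c_[np.array([x,y])+P,np.full(len(P),z)])+.5)*4-.5-lo)
        cv2.fillPoly(m,[np.round(u*16).astype(np.int32)],v,shift=4)
    def sect(h):
        a0=np.arcsin(8.5/R);b0=np.arcsin(8.5/28)
        a=np.linspace(a0,np.pi-a0,40);b=np.linspace(np.pi-b0,b0,40)
        return np.vstack([np.c_[R*np.cos(a+w+h),R*np.sin(a+w+h)],np.c_[28*np.cos(b+w+h),28*np.sin(b+w+h)]])
    for z in list(range(11,57,3))+[57]:
        for h in(0,np.pi): poly(sect(h),z,255)
        if z==35: poly(28*C,z,0)
        if cart and z>=35: poly(26*C,z,0)
    if cart:
        for z in range(60,120,4): poly(26*C,z,0)
        B=np.array([[28,9],[-28,9],[-28,-9],[28,-9]])@np.array([[np.cos(w),np.sin(w)],[-np.sin(w),np.cos(w)]])
        for z in range(119,156,3): poly(B,z,0)
    return m
def fitdock(fs,col,p0,cart):
    obs=[]
    for f in fs:
        c=(proj(f,[[*p0[:2],35]])[0]+.5)*4;rr=4*40
        lo=np.round(c-rr);m=mask(f,col)[int(lo[1]):int(lo[1])+2*rr,int(lo[0]):int(lo[0])+2*rr]
        full=render(f,p0,lo,m.shape,False)
        g=cv2.dilate(cv2.morphologyEx(full,cv2.MORPH_CLOSE,np.ones((120,120))),np.ones((25,25)))
        obs.append((f,lo,m&g,g.shape))
    def cost(p): return sum((cv2.absdiff(cv2.GaussianBlur(render(f,p,lo,s,cart),(0,0),2.5),cv2.GaussianBlur(m,(0,0),2.5)).sum())/m.sum() for f,lo,m,s in obs)/len(obs)
    best=None
    for w in np.radians([-15,0,15]):
        q=minimize(cost,[p0[0],p0[1],p0[2]+w],method="Nelder-Mead",options=dict(initial_simplex=np.array([p0,p0,p0,p0])+[[0,0,w],[4,0,w],[0,4,w],[0,0,w+.15]],xatol=.02,fatol=1e-4))
        if best is None or q.fun<best.fun: best=q
    return best.x[:2].round(1),np.degrees(best.x[2]).round(1),round(best.fun,3)
E
python3 - <<'E'
from fit import *
t=load("top");s=load("side")
for c,p,k in(("orange",[609.3,164.2,np.radians(33)],True),("blue",[602.3,-15.4,np.radians(29)],False),("green",[622,-164.9,np.radians(-10)],False)):
    for fs in([t],[s],[t,s]): print(c,*fitdock(fs,c,p,k))
E
```

```text
orange [612. 165.] 33.0 0.214
orange [607.3 163.1] 35.0 0.092
orange [608.1 163.5] 34.3 0.2
blue [604.3 -15.5] 22.1 0.246
blue [599.5 -14.8] 35.6 0.081
blue [602.6 -15.4] 22.2 0.208
green [ 624.3 -165.9] -15.9 0.271
green [ 618.8 -163. ] -14.1 0.101
green [ 622.5 -165.7] -15.4 0.223
```

Run:
```python
from fit import *
t=load("top");s=load("side")
def ov(f,p,k,n=30):
    c=proj(f,[[p[0],p[1],35]])[0].round();lo=(c-n)*4
    m=render(f,p,lo,(8*n,8*n),k)
    im=cv2.resize(f["pixels"][:,:,::-1],None,fx=4,fy=4,interpolation=cv2.INTER_CUBIC)[int(lo[1]):int(lo[1])+8*n,int(lo[0]):int(lo[0])+8*n].copy()
    cs,_=cv2.findContours(m,cv2.RETR_LIST,cv2.CHAIN_APPROX_NONE);cv2.drawContours(im,cs,-1,(255,0,255),1)
    return im
P=[([612,165,np.radians(33)],True),([604.3,-15.5,np.radians(30)],False),([624.3,-165.9,np.radians(-10)],False)]
Q=[([607.3,163.1,np.radians(33)],True),([599.5,-14.8,np.radians(30)],False),([618.8,-163,np.radians(-10)],False)]
cv2.imwrite("pics/c4.png",np.vstack([np.hstack([ov(t,*p) for p in P]),np.hstack([ov(s,*p) for p in Q])]))
```

```text
(no output)
```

View pics/c4.png

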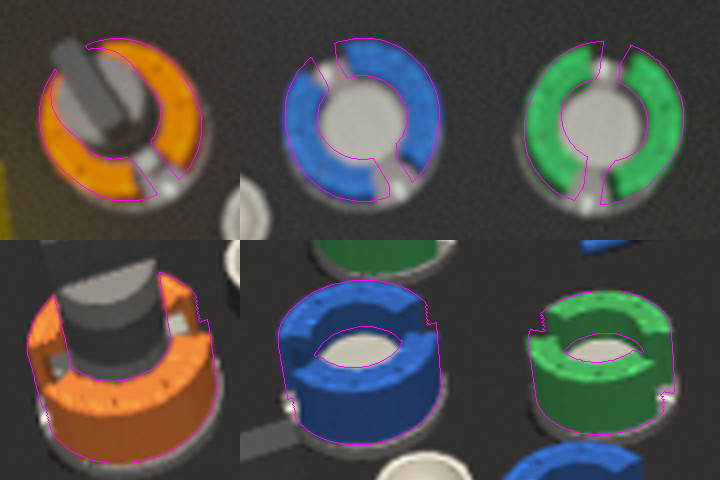

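```bash
cat > plan.py <<'E'
import sys
from h import *
from rig import r
def st():
    s=r.sense();R=Ro.from_euler("xyz",s["tcp_rot"]).as_matrix()
    return s,np.array(s["eef_pos"]),R
def show():
    s,p,R=st();x=R[:,0]
    print("t",round(s["clock"],2),"p",p.round(1),"yaw",round(np.degrees(np.arctan2(x[1],x[0])),2),"tilt",round(np.degrees(np.arccos(-R[2,2])),2),"F",np.round(s["contact_force"],1),"T",np.round(s["wrist_torque"],2),"op",round(s["opening"]*85,1),"gf",round(float(s["grasp_force"]),1),"q6",round(np.degrees(s["qpos"][5]),1))
def plan(x,y,z,yaw,p=None,psi=None):
    """turn first (mod 180 nearest unless given), then straight shift"""
    s,p0,R=st();p=p0 if p is None else np.array(p)
    psi=np.degrees(np.arctan2(R[1,0],R[0,0])) if psi is None else psi
    d=yaw-psi;d=(d+180)%360-180
    a=np.radians(psi+d);w=np.array([x,y,z])-p
    t=np.array([np.cos(a)*w[0]+np.sin(a)*w[1],np.sin(a)*w[0]-np.cos(a)*w[1],-w[2]])/40
    n=max(1,int(np.ceil(np.abs(t).max()/.98)));m=int(np.ceil(abs(d)/6))
    print("turn total",round(-d/6,3),"rows",m,"each",round(-d/6/max(m,1),3),"| dp total",t.round(3),"rows",n,"each",(t/n).round(3))
if __name__=="__main__":
    show()
    if len(sys.argv)>1: plan(*map(float,sys.argv[1:5]))
E
python3 plan.py 609.3 164 240 34
```

```text
t 0.2 p [ 281.7 -557.6  230.8] yaw 26.8 tilt 0.05 F [-0.4 -0.1  1. ] T [-0.04 -0.03  0.03] op 85.0 gf 0.0 q6 -0.1
turn total -1.2 rows 2 each -0.6 | dp total [ 16.878 -10.376  -0.23 ] rows 18 each [ 0.938 -0.576 -0.013]
```

Emit:
play_rows --rows '[{"dp": [0, 0, 0], "turn": [0, 0, -0.6], "fingers": 0}, {"dp": [0, 0, 0], "turn": [0, 0, -0.6], "fingers": 0}, {"dp": [0.844, -0.519, -0.012], "turn": [0, 0, 0], "fingers": 0}, {"dp": [0.844, -0.519, -0.012], "turn": [0, 0, 0], "fingers": 0}, {"dp": [0.844, -0.519, -0.012], "turn": [0, 0, 0], "fingers": 0}]' --force 40

```text
clock: 0.62
eef_pos: [330.9, -448.4, 232.3]
tcp_rot: [-3.141, -0.0, 0.592]
contact_force: [0.8, -0.1, -0.6]
opening: 1.0
grasp_force: 0.0
```

Emit:
play_rows --rows '[{"dp": [0.844, -0.519, -0.012], "turn": [0, 0, 0], "fingers": 0}, {"dp": [0.844, -0.519, -0.012], "turn": [0, 0, 0], "fingers": 0}, {"dp": [0.844, -0.519, -0.012], "turn": [0, 0, 0], "fingers": 0}, {"dp": [0.844, -0.519, -0.012], "turn": [0, 0, 0], "fingers": 0}, {"dp": [0.844, -0.519, -0.012], "turn": [0, 0, 0], "fingers": 0}]'

```text
clock: 1.03
eef_pos: [413.1, -267.3, 235.2]
tcp_rot: [3.141, -0.0, 0.593]
contact_force: [0.6, -0.9, -0.3]
opening: 1.004
grasp_force: 0.0
```

Emit:
play_rows --rows '[{"dp": [0.844, -0.519, -0.012], "turn": [0, 0, 0], "fingers": 0}, {"dp": [0.844, -0.519, -0.012], "turn": [0, 0, 0], "fingers": 0}, {"dp": [0.844, -0.519, -0.012], "turn": [0, 0, 0], "fingers": 0}, {"dp": [0.844, -0.519, -0.012], "turn": [0, 0, 0], "fingers": 0}, {"dp": [0.844, -0.519, -0.012], "turn": [0, 0, 0], "fingers": 0}]'

```text
clock: 1.45
eef_pos: [495.1, -86.7, 237.7]
tcp_rot: [3.141, -0.0, 0.593]
contact_force: [0.9, 0.1, 0.4]
opening: 0.999
grasp_force: 0.0
```

Emit:
play_rows --rows '[{"dp": [0.844, -0.519, -0.012], "turn": [0, 0, 0], "fingers": 0}, {"dp": [0.844, -0.519, -0.012], "turn": [0, 0, 0], "fingers": 0}, {"dp": [0.844, -0.519, -0.012], "turn": [0, 0, 0], "fingers": 0}, {"dp": [0.844, -0.519, -0.012], "turn": [0, 0, 0], "fingers": 0}, {"dp": [0.844, -0.519, -0.012], "turn": [0, 0, 0], "fingers": 0}]'

```text
clock: 1.87
eef_pos: [577.0, 93.8, 239.9]
tcp_rot: [3.142, 0.0, 0.594]
contact_force: [0.8, 0.3, 1.0]
opening: 1.0
grasp_force: 0.0
```

```bash
python3 plan.py 609.3 164 240 34
python3 - <<'E'
from rig import r
from fit import *
t=grab(r,"top");s=grab(r,"side")
cv2.imwrite("pics/s1.png",cv2.resize(s["pixels"][130:330,130:380,::-1],None,fx=3,fy=3,interpolation=cv2.INTER_CUBIC))
E
```

```text
t 1.87 p [577.   93.8 239.9] yaw 34.02 tilt 0.0 F [0.8 0.3 1. ] T [-0.01 -0.05 -0.  ] op 85.0 gf 0.0 q6 65.1
turn total 0.003 rows 1 each 0.003 | dp total [ 1.651 -1.002 -0.003] rows 2 each [ 0.825 -0.501 -0.001]
```

View pics/s1.png

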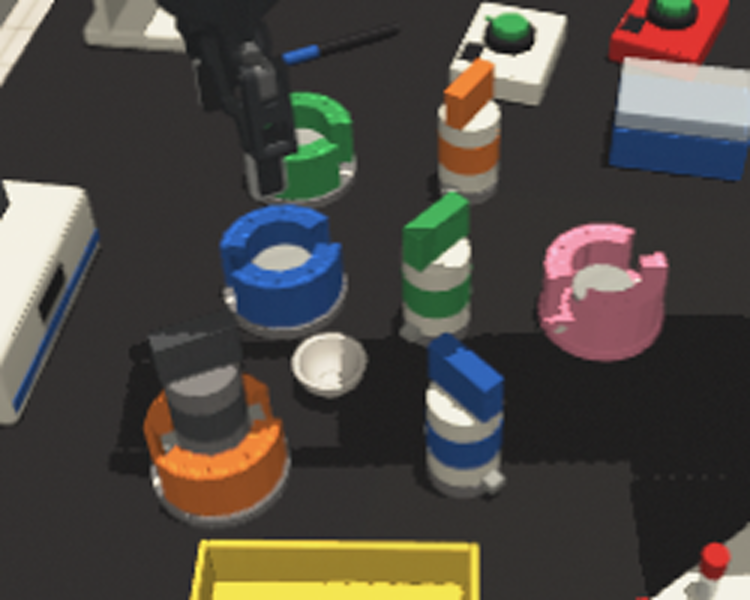

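Emit:
play_rows --rows '[{"dp": [0.825, -0.501, 0], "turn": [0, 0, 0], "fingers": 0}, {"dp": [0.825, -0.501, 0], "turn": [0, 0, 0], "fingers": 0}, {"dp": [0, 0, 0.95], "turn": [0, 0, 0], "fingers": 0}, {"dp": [0, 0, 0.95], "turn": [0, 0, 0], "fingers": 0}, {"dp": [0, 0, 0.7], "turn": [0, 0, 0], "fingers": 0}]'

```text
clock: 2.38
eef_pos: [607.9, 162.0, 133.3]
tcp_rot: [-3.141, 0.002, 0.595]
contact_force: [-0.4, -1.5, -1.0]
opening: 0.997
grasp_force: 0.0
```

Emit:
play_rows --rows '[{"dp": [0, 0, 0.25], "turn": [0, 0, 0], "fingers": 0}, {"dp": [0, 0, 0], "turn": [0, 0, 0], "fingers": 0}]'

```text
clock: 2.55
eef_pos: [607.0, 161.1, 123.2]
tcp_rot: [-3.14, 0.005, 0.593]
contact_force: [-1.1, -0.3, -1.0]
opening: 1.003
grasp_force: 0.0
```

```bash
python3 plan.py 609.3 164 126 34
```

```text
t 2.55 p [607.  161.1 123.2] yaw 34.0 tilt 0.31 F [-1.1 -0.3 -1. ] T [-0.04  0.01 -0.01] op 85.2 gf 0.0 q6 70.7
turn total -0.001 rows 1 each -0.001 | dp total [ 0.089 -0.027 -0.071] rows 1 each [ 0.089 -0.027 -0.071]
```

Emit:
play_rows --rows '[{"dp": [0.089, -0.027, -0.05], "turn": [0, 0, 0], "fingers": 0}, {"dp": [0, 0, 0], "turn": [0, 0, 0], "fingers": 1}, {"dp": [0, 0, 0], "turn": [0, 0, 0], "fingers": 1}, {"dp": [0, 0, 0], "turn": [0, 0, 0], "fingers": 1}, {"dp": [0, 0, 0], "turn": [0, 0, 0], "fingers": 1}]'

```text
clock: 2.97
eef_pos: [611.9, 164.9, 129.2]
tcp_rot: [3.141, -0.002, 0.593]
contact_force: [-0.5, 0.9, 1.1]
opening: 0.452
grasp_force: 0.0
```

Emit:
play_rows --rows '[{"dp": [0, 0, 0], "turn": [0, 0, 0], "fingers": 1}, {"dp": [0, 0, 0], "turn": [0, 0, 0], "fingers": 1}, {"dp": [0, 0, 0], "turn": [0, 0, 0], "fingers": 1}]'

```text
clock: 3.22
eef_pos: [611.4, 164.8, 128.3]
tcp_rot: [3.141, -0.0, 0.593]
contact_force: [0.5, 0.6, 2.4]
opening: 0.204
grasp_force: 45.8
```

```bash
python3 plan.py 609.3 164 126 34
```

```text
t 3.22 p [611.4 164.8 128.3] yaw 34.0 tilt 0.02 F [0.5 0.6 2.4] T [-0.08  0.05 -0.05] op 17.4 gf 45.8 q6 71.0
turn total 0.0 rows 1 each 0.0 | dp total [-0.054 -0.013  0.056] rows 1 each [-0.054 -0.013  0.056]
```

Emit:
play_rows --rows '[{"dp": [0, 0, -0.1], "turn": [0, 0, 0], "fingers": 1}, {"dp": [0, 0, 0], "turn": [0, 0, 0], "fingers": 1}, {"dp": [0, 0, 0], "turn": [0, 0, 0], "fingers": 1}]'

```text
clock: 3.47
eef_pos: [611.3, 164.8, 132.0]
tcp_rot: [-3.142, -0.0, 0.593]
contact_force: [0.7, -0.1, -2.7]
opening: 0.201
grasp_force: 45.4
```

```bash
python3 plan.py
```

```text
t 3.47 p [611.3 164.8 132. ] yaw 34.0 tilt 0.0 F [ 0.7 -0.1 -2.7] T [-0.02  0.    0.02] op 17.1 gf 45.4 q6 70.9
```

Emit:
play_rows --rows '[{"dp": [0, 0, -0.5], "turn": [0, 0, 0], "fingers": 1}, {"dp": [0, 0, -0.9], "turn": [0, 0, 0], "fingers": 1}, {"dp": [0, 0, -0.9], "turn": [0, 0, 0], "fingers": 1}, {"dp": [0, 0, 0], "turn": [0, 0, 0], "fingers": 1}, {"dp": [0, 0, 0], "turn": [0, 0, 0], "fingers": 1}]'

```text
clock: 3.88
eef_pos: [612.6, 165.1, 226.3]
tcp_rot: [3.14, -0.004, 0.593]
contact_force: [-0.6, 0.2, -3.4]
opening: 0.203
grasp_force: 45.4
```

Run:
```python
from plan import *
from fit import *
show();plan(494,326,224,34)
# dock refit, now empty
t=grab(r,"top");s=grab(r,"side")
for fs in([t],[s]): print(*fitdock(fs,"orange",[609.3,164.2,np.radians(34)],False))
cv2.imwrite("pics/s2.png",cv2.resize(s["pixels"][170:370,130:380,::-1],None,fx=3,fy=3,interpolation=cv2.INTER_CUBIC))
```

```text
t 3.88 p [612.6 165.1 226.3] yaw 34.0 tilt 0.26 F [-0.6  0.2 -3.4] T [-0.01  0.07 -0.09] op 17.3 gf 45.4 q6 71.0
turn total -0.0 rows 1 each -0.0 | dp total [-0.209 -4.992  0.057] rows 6 each [-0.035 -0.832  0.009]
[610.9 162.4] 33.5 1.18
[606.7 164.2] 36.4 0.086
```

View pics/s2.png

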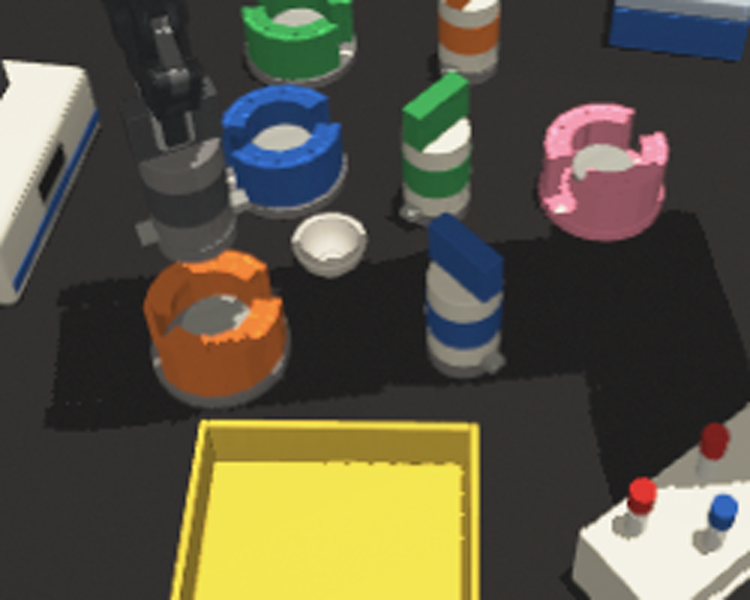

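Emit:
play_rows --rows '[{"dp": [-0.035, -0.832, 0], "turn": [0, 0, 0], "fingers": 1}, {"dp": [-0.035, -0.832, 0], "turn": [0, 0, 0], "fingers": 1}, {"dp": [-0.035, -0.832, 0], "turn": [0, 0, 0], "fingers": 1}, {"dp": [-0.035, -0.832, 0], "turn": [0, 0, 0], "fingers": 1}, {"dp": [-0.035, -0.832, 0], "turn": [0, 0, 0], "fingers": 1}]'

```text
clock: 4.4
eef_pos: [510.4, 299.2, 221.9]
tcp_rot: [-3.141, 0.003, 0.593]
contact_force: [0.3, 0.6, -1.3]
opening: 0.2
grasp_force: 45.2
```

Emit:
play_rows --rows '[{"dp": [-0.035, -0.832, 0], "turn": [0, 0, 0], "fingers": 1}, {"dp": [0, 0, 0.8], "turn": [0, 0, 0], "fingers": 1}, {"dp": [0, 0, 0.8], "turn": [0, 0, 0], "fingers": 1}, {"dp": [0, 0, 0.8], "turn": [0, 0, 0], "fingers": 1}, {"dp": [0, 0, 0.4], "turn": [0, 0, 0], "fingers": 1}]'

```text
clock: 4.82
eef_pos: [489.4, 324.0, 106.6]
tcp_rot: [-3.142, 0.007, 0.594]
contact_force: [-0.7, -0.9, -0.9]
opening: 0.2
grasp_force: 45.1
```

Emit:
play_rows --rows '[{"dp": [0, 0, 0.1], "turn": [0, 0, 0], "fingers": 1}, {"dp": [0, 0, 0.1], "turn": [0, 0, 0], "fingers": 1}, {"dp": [0, 0, 0], "turn": [0, 0, 0], "fingers": 1}, {"dp": [0, 0, 0], "turn": [0, 0, 0], "fingers": 1}]'

```text
clock: 5.15
eef_pos: [493.2, 325.8, 104.6]
tcp_rot: [3.142, -0.001, 0.593]
contact_force: [0.8, -0.0, -2.1]
opening: 0.205
grasp_force: 45.1
```

```bash
python3 plan.py 494 326 101 34
```

```text
t 5.15 p [493.2 325.8 104.6] yaw 33.99 tilt 0.06 F [ 0.8 -0.  -2.1] T [-0.04  0.01 -0.05] op 17.4 gf 45.1 q6 89.3
turn total -0.002 rows 1 each -0.002 | dp total [0.019 0.008 0.091] rows 1 each [0.019 0.008 0.091]
```

Emit:
play_rows --rows '[{"dp": [0, 0, 0.08], "turn": [0, 0, 0], "fingers": 1}, {"dp": [0, 0, 0.05], "turn": [0, 0, 0], "fingers": 1}, {"dp": [0, 0, 0], "turn": [0, 0, 0], "fingers": 1}, {"dp": [0, 0, 0], "turn": [0, 0, 0], "fingers": 1}]'

```text
clock: 5.48
eef_pos: [493.4, 326.1, 99.6]
tcp_rot: [-3.142, -0.002, 0.593]
contact_force: [1.6, 1.0, 1.3]
opening: 0.203
grasp_force: 45.6
```

Emit:
play_rows --rows '[{"dp": [0, 0, 0], "turn": [0, 0, 0], "fingers": 0}, {"dp": [0, 0, 0], "turn": [0, 0, 0], "fingers": 0}, {"dp": [0, 0, 0], "turn": [0, 0, 0], "fingers": 0}, {"dp": [0, 0, 0], "turn": [0, 0, 0], "fingers": 0}, {"dp": [0, 0, -0.3], "turn": [0, 0, 0], "fingers": 0}]'

```text
clock: 5.9
eef_pos: [491.3, 324.7, 109.1]
tcp_rot: [-3.142, 0.004, 0.593]
contact_force: [-0.1, -0.6, -0.1]
opening: 0.896
grasp_force: 0.0
```

Emit:
play_rows --rows '[{"dp": [0, 0, -0.9], "turn": [0, 0, 0], "fingers": 0}, {"dp": [0, 0, -0.9], "turn": [0, 0, 0], "fingers": 0}, {"dp": [0, 0, -0.9], "turn": [0, 0, 0], "fingers": 0}, {"dp": [0, 0, 0], "turn": [0, 0, 0], "fingers": 0}, {"dp": [0, 0, 0], "turn": [0, 0, 0], "fingers": 0}]'

```text
clock: 6.32
eef_pos: [493.9, 326.5, 222.0]
tcp_rot: [3.142, -0.005, 0.593]
contact_force: [0.5, 0.2, -0.6]
opening: 1.001
grasp_force: 0.0
```

Run:
```python
from plan import *
from fit import *
show()
t=grab(r,"top");s=grab(r,"side")
B=box(56,18,85,121)
for c,xy in{"orange":(469.6,-170),"blue":(435.3,137.5),"green":(474.5,-.3)}.items():
    for f,v in((t,130),(s,50)):
        p=comp(f,c,proj(f,[[*xy,110]])[0],vmin=v)
        if p is None: print(c,None);continue
        q,e=min((fit([(f,p)],B,[*xy,y0]) for y0 in np.arange(0,3.1,.4)),key=lambda z:z[1]);print(c,q[:2].round(1),(np.degrees(q[2])%180).round(1),round(e,2))
plan(469.6,-170,220,66)
```

```text
t 6.32 p [493.9 326.5 222. ] yaw 34.0 tilt 0.31 F [ 0.5  0.2 -0.6] T [-0.    0.05  0.01] op 85.1 gf 0.0 q6 89.3
orange [ 470.6 -171. ] 64.7 0.62
orange [ 468.5 -169.3] 67.8 0.57
blue [436.1 138.1] 138.7 1.18
blue [434.1 137. ] 138.6 0.94
green [475.5   0. ] 58.5 0.93
green [472.8  -0. ] 59.0 0.97
turn total -5.333 rows 6 each -0.889 | dp total [-11.543   4.521  -0.035] rows 12 each [-0.962  0.377 -0.003]
```

Emit:
play_rows --rows '[{"dp": [0, 0, 0], "turn": [0, 0, -0.889], "fingers": 0}, {"dp": [0, 0, 0], "turn": [0, 0, -0.889], "fingers": 0}, {"dp": [0, 0, 0], "turn": [0, 0, -0.889], "fingers": 0}, {"dp": [0, 0, 0], "turn": [0, 0, -0.889], "fingers": 0}, {"dp": [0, 0, 0], "turn": [0, 0, -0.889], "fingers": 0}]'

```text
clock: 6.83
eef_pos: [491.7, 325.0, 216.9]
tcp_rot: [-3.14, 0.003, 1.064]
contact_force: [-0.7, -0.2, -0.4]
opening: 1.0
grasp_force: 0.0
```

Emit:
play_rows --rows '[{"dp": [0, 0, 0], "turn": [0, 0, -0.889], "fingers": 0}, {"dp": [-0.888, 0.348, 0], "turn": [0, 0, 0], "fingers": 0}, {"dp": [-0.888, 0.348, 0], "turn": [0, 0, 0], "fingers": 0}, {"dp": [-0.888, 0.348, 0], "turn": [0, 0, 0], "fingers": 0}, {"dp": [-0.888, 0.348, 0], "turn": [0, 0, 0], "fingers": 0}]'

```text
clock: 7.25
eef_pos: [484.2, 171.5, 217.0]
tcp_rot: [-3.139, 0.002, 1.153]
contact_force: [0.6, 0.2, 0.4]
opening: 1.003
grasp_force: 0.0
```

Emit:
play_rows --rows '[{"dp": [-0.888, 0.348, 0], "turn": [0, 0, 0], "fingers": 0}, {"dp": [-0.888, 0.348, 0], "turn": [0, 0, 0], "fingers": 0}, {"dp": [-0.888, 0.348, 0], "turn": [0, 0, 0], "fingers": 0}, {"dp": [-0.888, 0.348, 0], "turn": [0, 0, 0], "fingers": 0}, {"dp": [-0.888, 0.348, 0], "turn": [0, 0, 0], "fingers": 0}]'

```text
clock: 7.67
eef_pos: [475.6, -19.0, 217.4]
tcp_rot: [-3.139, 0.001, 1.152]
contact_force: [0.7, -0.4, 0.5]
opening: 1.002
grasp_force: 0.0
```

Emit:
play_rows --rows '[{"dp": [-0.888, 0.348, 0], "turn": [0, 0, 0], "fingers": 0}, {"dp": [-0.888, 0.348, 0], "turn": [0, 0, 0], "fingers": 0}, {"dp": [-0.888, 0.348, 0], "turn": [0, 0, 0], "fingers": 0}, {"dp": [-0.888, 0.348, 0], "turn": [0, 0, 0], "fingers": 0}, {"dp": [0, 0, 0], "turn": [0, 0, 0], "fingers": 0}]'

```text
clock: 8.08
eef_pos: [469.0, -175.0, 217.4]
tcp_rot: [-3.14, 0.002, 1.149]
contact_force: [0.3, -0.4, 0.3]
opening: 1.001
grasp_force: 0.0
```

Emit:
play_rows --rows '[{"dp": [0, 0, 0], "turn": [0, 0, 0], "fingers": 0}, {"dp": [0, 0, 0], "turn": [0, 0, 0], "fingers": 0}]'

```text
clock: 8.25
eef_pos: [469.2, -169.4, 217.5]
tcp_rot: [-3.139, -0.0, 1.151]
contact_force: [-0.1, 0.2, 0.6]
opening: 1.002
grasp_force: 0.0
```

```bash
python3 plan.py 469.6 -170.2 94.5 66
```

```text
t 8.25 p [ 469.2 -169.4  217.5] yaw 65.94 tilt 0.16 F [-0.1  0.2  0.6] T [ 0.01 -0.02  0.03] op 85.2 gf 0.0 q6 4.0
turn total -0.01 rows 1 each -0.01 | dp total [-0.014  0.016  3.075] rows 4 each [-0.004  0.004  0.769]
```

Emit:
play_rows --rows '[{"dp": [-0.014, 0.016, 0.8], "turn": [0, 0, 0], "fingers": 0}, {"dp": [0, 0, 0.8], "turn": [0, 0, 0], "fingers": 0}, {"dp": [0, 0, 0.8], "turn": [0, 0, 0], "fingers": 0}, {"dp": [0, 0, 0.5], "turn": [0, 0, 0], "fingers": 0}, {"dp": [0, 0, 0.175], "turn": [0, 0, 0], "fingers": 0}]' --force 70

```text
clock: 8.67
eef_pos: [468.3, -168.1, 92.4]
tcp_rot: [-3.136, 0.0, 1.154]
contact_force: [-0.6, 0.3, -0.5]
opening: 0.998
grasp_force: 0.0
```

Emit:
play_rows --rows '[{"dp": [0, 0, 0], "turn": [0, 0, 0], "fingers": 0}, {"dp": [0, 0, 0], "turn": [0, 0, 0], "fingers": 1}, {"dp": [0, 0, 0], "turn": [0, 0, 0], "fingers": 1}, {"dp": [0, 0, 0], "turn": [0, 0, 0], "fingers": 1}, {"dp": [0, 0, 0], "turn": [0, 0, 0], "fingers": 1}]'

```text
clock: 9.08
eef_pos: [471.4, -170.8, 96.9]
tcp_rot: [3.139, -0.0, 1.152]
contact_force: [-0.4, 0.1, 0.4]
opening: 0.456
grasp_force: 0.0
```

Emit:
play_rows --rows '[{"dp": [0, 0, 0], "turn": [0, 0, 0], "fingers": 1}, {"dp": [0, 0, 0], "turn": [0, 0, 0], "fingers": 1}, {"dp": [0, 0, 0], "turn": [0, 0, 0], "fingers": 1}, {"dp": [0, 0, 0], "turn": [0, 0, 0], "fingers": 1}]'

```text
clock: 9.42
eef_pos: [470.4, -170.5, 96.4]
tcp_rot: [-3.141, -0.0, 1.152]
contact_force: [-3.4, 2.0, 8.2]
opening: 0.198
grasp_force: 68.1
```

Run:
```python
from plan import *
from fit import *
show()
t=grab(r,"top");s=grab(r,"side")
B=box(56,18,85,121)
for f,v in((t,130),(s,50)):
    p=comp(f,"orange",proj(f,[[470,-170,110]])[0],vmin=v)
    if p is None: print(None);continue
    q,e=min((fit([(f,p)],B,[470,-170,y0]) for y0 in np.arange(0,3.1,.4)),key=lambda z:z[1]);print(q[:2].round(1),(np.degrees(q[2])%180).round(1),round(e,2))
```

```text
t 9.42 p [ 470.4 -170.5   96.4] yaw 65.99 tilt 0.02 F [-3.4  2.   8.2] T [ 0.33  0.53 -0.01] op 16.8 gf 68.1 q6 3.9
None
[ 475.  -167.3] 81.7 1.87
```

Emit:
play_rows --rows '[{"dp": [0, 0, -0.5], "turn": [0, 0, 0], "fingers": 1}, {"dp": [0, 0, -0.9], "turn": [0, 0, 0], "fingers": 1}, {"dp": [0, 0, -0.9], "turn": [0, 0, 0], "fingers": 1}, {"dp": [0, 0, -0.9], "turn": [0, 0, 0], "fingers": 1}, {"dp": [0, 0, -0.9], "turn": [0, 0, 0], "fingers": 1}]'

```text
clock: 9.93
eef_pos: [469.9, -170.4, 261.5]
tcp_rot: [-3.141, -0.0, 1.152]
contact_force: [1.3, -0.5, -2.5]
opening: 0.195
grasp_force: 69.0
```

Emit:
play_rows --rows '[{"dp": [0, 0, -0.5], "turn": [0, 0, 0], "fingers": 1}, {"dp": [0, 0, 0], "turn": [0, 0, 0], "fingers": 1}, {"dp": [0, 0, 0], "turn": [-0.5, 0, 0], "fingers": 1}, {"dp": [0, 0, 0], "turn": [-0.9, 0, 0], "fingers": 1}, {"dp": [0, 0, 0], "turn": [-0.9, 0, 0], "fingers": 1}]'

```text
clock: 10.35
eef_pos: [470.5, -170.7, 278.7]
tcp_rot: [2.898, -0.0, 1.152]
contact_force: [-0.2, 0.0, -1.3]
opening: 0.199
grasp_force: 68.9
```

Emit:
play_rows --rows '[{"dp": [0, 0, 0], "turn": [-0.9, 0, 0], "fingers": 1}, {"dp": [0, 0, 0], "turn": [-0.9, 0, 0], "fingers": 1}, {"dp": [0, 0, 0], "turn": [-0.9, 0, 0], "fingers": 1}, {"dp": [0, 0, 0], "turn": [-0.9, 0, 0], "fingers": 1}, {"dp": [0, 0, 0], "turn": [-0.9, 0, 0], "fingers": 1}]'

```text
clock: 10.77
eef_pos: [469.4, -169.8, 278.8]
tcp_rot: [2.427, -0.001, 1.153]
contact_force: [0.1, -1.9, -2.0]
opening: 0.196
grasp_force: 69.0
```

Emit:
play_rows --rows '[{"dp": [0, 0, 0], "turn": [-0.7, 0, 0], "fingers": 1}, {"dp": [0, 0, 0], "turn": [0, 0, 0], "fingers": 1}, {"dp": [0, 0, 0], "turn": [0, 0, 0], "fingers": 1}, {"dp": [0, 0, 0], "turn": [0, 0, 0], "fingers": 1}, {"dp": [0, 0, 0], "turn": [0, 0, 0], "fingers": 1}]'

```text
clock: 11.18
eef_pos: [471.3, -171.6, 280.3]
tcp_rot: [2.364, 0.001, 1.15]
contact_force: [0.4, 0.5, -1.8]
opening: 0.194
grasp_force: 69.1
```

Run:
```python
from plan import *
show()
s=grab(r,"side")
cv2.imwrite("pics/s3.png",cv2.resize(s["pixels"][0:200,150:400,::-1],None,fx=3,fy=3,interpolation=cv2.INTER_CUBIC))
```

```text
t 11.18 p [ 471.3 -171.6  280.3] yaw 65.89 tilt 44.55 F [ 0.4  0.5 -1.8] T [0.3  0.57 0.  ] op 16.5 gf 69.1 q6 29.9
```

View pics/s3.png

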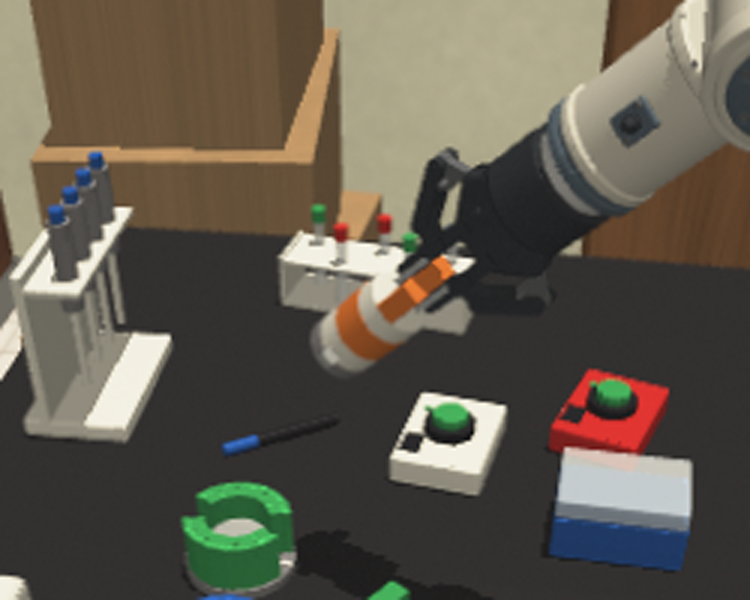

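Emit:
play_rows --rows '[{"dp": [0, 0, 0], "turn": [0, 0, 0], "fingers": 1}, {"dp": [0, 0, 0], "turn": [0, 0, 0], "fingers": 1}, {"dp": [0, 0, 0], "turn": [0, 0, 0], "fingers": 1}, {"dp": [0, 0, 0], "turn": [0, 0, 0], "fingers": 1}, {"dp": [0, 0, 0], "turn": [0, 0, 0], "fingers": 1}]'

```text
clock: 11.65
eef_pos: [470.5, -171.3, 279.8]
tcp_rot: [2.363, 0.001, 1.151]
contact_force: [-0.3, 0.3, -2.7]
opening: 0.195
grasp_force: 69.1
```

Emit:
play_rows --rows '[{"dp": [0, 0, 0], "turn": [0, 0, 0], "fingers": 1}, {"dp": [0, 0, 0], "turn": [0, 0, 0], "fingers": 1}, {"dp": [0, 0, 0], "turn": [0, 0, 0], "fingers": 1}, {"dp": [0, 0, 0], "turn": [0, 0, 0], "fingers": 1}, {"dp": [0, 0, 0], "turn": [0, 0, 0], "fingers": 1}]'

```text
clock: 12.07
eef_pos: [470.5, -171.2, 279.8]
tcp_rot: [2.363, 0.001, 1.151]
contact_force: [0.1, 0.2, -1.5]
opening: 0.201
grasp_force: 69.1
```

Emit:
play_rows --rows '[{"dp": [0, 0, 0], "turn": [0, 0, 0], "fingers": 1}, {"dp": [0, 0, 0], "turn": [0, 0, 0], "fingers": 1}, {"dp": [0, 0, 0], "turn": [0, 0, 0], "fingers": 1}, {"dp": [0, 0, 0], "turn": [0, 0, 0], "fingers": 1}, {"dp": [0, 0, 0], "turn": [0, 0, 0], "fingers": 1}]'

```text
clock: 12.48
eef_pos: [470.5, -171.2, 279.7]
tcp_rot: [2.363, 0.001, 1.151]
contact_force: [1.5, -0.9, -1.6]
opening: 0.2
grasp_force: 69.1
```

Emit:
play_rows --rows '[{"dp": [0, 0, 0], "turn": [0, 0, 0], "fingers": 1}, {"dp": [0, 0, 0], "turn": [0, 0, 0], "fingers": 1}, {"dp": [0, 0, 0], "turn": [0, 0, 0], "fingers": 1}, {"dp": [0, 0, 0], "turn": [0, 0, 0], "fingers": 1}, {"dp": [0, 0, 0], "turn": [0, 0, 0], "fingers": 1}]'

```text
clock: 12.9
eef_pos: [470.5, -171.2, 279.7]
tcp_rot: [2.363, 0.001, 1.151]
contact_force: [0.9, 0.4, -1.0]
opening: 0.196
grasp_force: 69.1
```

Emit:
play_rows --rows '[{"dp": [0, 0, 0], "turn": [0, 0, 0], "fingers": 1}, {"dp": [0, 0, 0], "turn": [0, 0, 0], "fingers": 1}, {"dp": [0, 0, 0], "turn": [0.5, 0, 0], "fingers": 1}, {"dp": [0, 0, 0], "turn": [0.9, 0, 0], "fingers": 1}, {"dp": [0, 0, 0], "turn": [0.9, 0, 0], "fingers": 1}]'

```text
clock: 13.32
eef_pos: [469.8, -170.0, 279.6]
tcp_rot: [2.609, -0.001, 1.153]
contact_force: [0.5, -1.1, -1.5]
opening: 0.2
grasp_force: 69.1
```

Emit:
play_rows --rows '[{"dp": [0, 0, 0], "turn": [0.9, 0, 0], "fingers": 1}, {"dp": [0, 0, 0], "turn": [0.9, 0, 0], "fingers": 1}, {"dp": [0, 0, 0], "turn": [0.9, 0, 0], "fingers": 1}, {"dp": [0, 0, 0], "turn": [0.9, 0, 0], "fingers": 1}, {"dp": [0, 0, 0], "turn": [0.9, 0, 0], "fingers": 1}]'

```text
clock: 13.73
eef_pos: [471.0, -171.4, 280.5]
tcp_rot: [3.078, 0.001, 1.151]
contact_force: [0.2, 0.2, -3.3]
opening: 0.195
grasp_force: 69.1
```

Emit:
play_rows --rows '[{"dp": [0, 0, 0], "turn": [0.7, 0, 0], "fingers": 1}, {"dp": [0, 0, 0], "turn": [0, 0, 0], "fingers": 1}, {"dp": [0, 0, 0], "turn": [0, 0, 0], "fingers": 1}, {"dp": [0, 0, 0], "turn": [0, 0, 0], "fingers": 1}, {"dp": [0, 0, 0], "turn": [0, 0, 0], "fingers": 1}]'

```text
clock: 14.15
eef_pos: [469.8, -171.0, 279.7]
tcp_rot: [-3.136, 0.001, 1.151]
contact_force: [0.3, 0.6, -2.5]
opening: 0.193
grasp_force: 69.2
```

```bash
python3 plan.py 609.5 163.5 230 34.5
```

```text
t 14.15 p [ 469.8 -171.   279.7] yaw 65.93 tilt 0.33 F [ 0.3  0.6 -2.5] T [ 0.    0.03 -0.04] op 16.4 gf 69.2 q6 4.0
turn total 5.238 rows 6 each 0.873 | dp total [ 7.614 -4.913  1.242] rows 8 each [ 0.952 -0.614  0.155]
```

Emit:
play_rows --rows '[{"dp": [0, 0, 0], "turn": [0, 0, 0.873], "fingers": 1}, {"dp": [0, 0, 0], "turn": [0, 0, 0.873], "fingers": 1}, {"dp": [0, 0, 0], "turn": [0, 0, 0.873], "fingers": 1}, {"dp": [0, 0, 0], "turn": [0, 0, 0.873], "fingers": 1}, {"dp": [0, 0, 0], "turn": [0, 0, 0.873], "fingers": 1}]'

```text
clock: 14.57
eef_pos: [469.9, -171.0, 280.1]
tcp_rot: [-3.137, 0.003, 0.689]
contact_force: [-0.2, 0.4, -2.7]
opening: 0.196
grasp_force: 69.2
```

Emit:
play_rows --rows '[{"dp": [0, 0, 0], "turn": [0, 0, 0.873], "fingers": 1}, {"dp": [0.763, -0.491, 0.124], "turn": [0, 0, 0], "fingers": 1}, {"dp": [0.763, -0.491, 0.124], "turn": [0, 0, 0], "fingers": 1}, {"dp": [0.763, -0.491, 0.124], "turn": [0, 0, 0], "fingers": 1}, {"dp": [0.763, -0.491, 0.124], "turn": [0, 0, 0], "fingers": 1}]'

```text
clock: 14.98
eef_pos: [526.3, -35.9, 260.2]
tcp_rot: [-3.138, 0.003, 0.601]
contact_force: [0.6, -0.3, -1.3]
opening: 0.197
grasp_force: 69.2
```

Emit:
play_rows --rows '[{"dp": [0.763, -0.491, 0.124], "turn": [0, 0, 0], "fingers": 1}, {"dp": [0.763, -0.491, 0.124], "turn": [0, 0, 0], "fingers": 1}, {"dp": [0.763, -0.491, 0.124], "turn": [0, 0, 0], "fingers": 1}, {"dp": [0.763, -0.491, 0.124], "turn": [0, 0, 0], "fingers": 1}, {"dp": [0.763, -0.491, 0.124], "turn": [0, 0, 0], "fingers": 1}]'

```text
clock: 15.4
eef_pos: [596.3, 131.9, 235.1]
tcp_rot: [-3.137, 0.003, 0.602]
contact_force: [1.1, -0.2, -1.8]
opening: 0.198
grasp_force: 69.2
```

Emit:
play_rows --rows '[{"dp": [0.763, -0.491, 0.124], "turn": [0, 0, 0], "fingers": 1}, {"dp": [0, 0, 0.4], "turn": [0, 0, 0], "fingers": 1}, {"dp": [0, 0, 0.4], "turn": [0, 0, 0], "fingers": 1}, {"dp": [0, 0, 0.4], "turn": [0, 0, 0], "fingers": 1}, {"dp": [0, 0, 0], "turn": [0, 0, 0], "fingers": 1}]'

```text
clock: 15.82
eef_pos: [607.6, 163.5, 179.0]
tcp_rot: [-3.135, 0.008, 0.603]
contact_force: [-1.2, -0.3, -2.9]
opening: 0.193
grasp_force: 69.1
```

Emit:
play_rows --rows '[{"dp": [0, 0, 0], "turn": [0, 0, 0], "fingers": 1}, {"dp": [0, 0, 0], "turn": [0, 0, 0], "fingers": 1}, {"dp": [0, 0, 0], "turn": [0, 0, 0], "fingers": 1}]'

```text
clock: 16.07
eef_pos: [610.8, 163.6, 183.4]
tcp_rot: [-3.137, 0.002, 0.602]
contact_force: [0.1, -0.0, -2.5]
opening: 0.195
grasp_force: 69.1
```

```bash
python3 plan.py 610 163.7 150 34.5;python3 - <<'E'
from plan import *
s=grab(r,"side");t=grab(r,"top")
a=cv2.resize(s["pixels"][185:305,140:260,::-1],(400,400),interpolation=cv2.INTER_CUBIC)
b=cv2.resize(t["pixels"][100:200,150:250,::-1],(400,400),interpolation=cv2.INTER_CUBIC)
cv2.imwrite("pics/s4.png",np.hstack([a,b]))
E
```

```text
t 16.07 p [610.8 163.6 183.4] yaw 34.48 tilt 0.29 F [ 0.1 -0.  -2.5] T [-0.   -0.02 -0.02] op 16.5 gf 69.1 q6 70.2
turn total -0.004 rows 1 each -0.004 | dp total [-0.015 -0.012  0.834] rows 1 each [-0.015 -0.012  0.834]
```

View pics/s4.png

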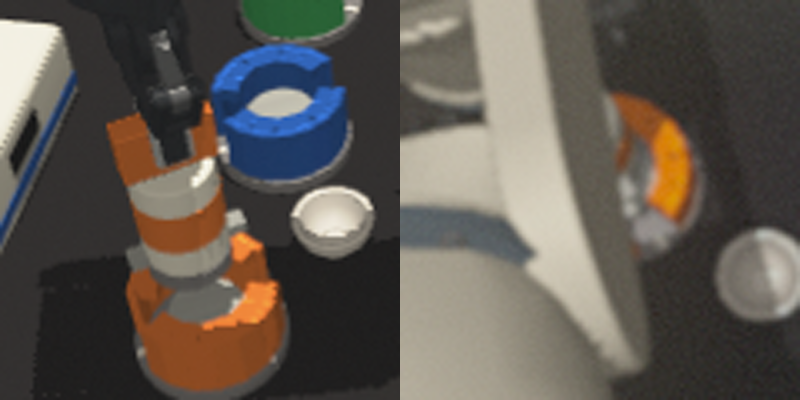

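Emit:
play_rows --rows '[{"dp": [-0.01, -0.012, 0.4], "turn": [0, 0, 0], "fingers": 1}, {"dp": [0, 0, 0.3], "turn": [0, 0, 0], "fingers": 1}, {"dp": [0, 0, 0], "turn": [0, 0, 0], "fingers": 1}, {"dp": [0, 0, 0.1], "turn": [0, 0, 0], "fingers": 1}, {"dp": [0, 0, 0.1], "turn": [0, 0, 0], "fingers": 1}]'

```text
clock: 16.58
eef_pos: [609.6, 163.8, 146.0]
tcp_rot: [-3.137, 0.004, 0.602]
contact_force: [0.4, -1.6, -2.2]
opening: 0.199
grasp_force: 69.3
```

Emit:
play_rows --rows '[{"dp": [0, 0, 0], "turn": [0, 0, 0], "fingers": 1}, {"dp": [0, 0, 0], "turn": [0, 0, 0], "fingers": 1}]'

```text
clock: 16.75
eef_pos: [609.3, 163.9, 145.8]
tcp_rot: [-3.136, 0.005, 0.602]
contact_force: [-0.4, -0.3, -1.2]
opening: 0.196
grasp_force: 69.3
```

```bash
python3 plan.py 610 163.7 130 34.5
```

```text
t 16.75 p [609.3 163.9 145.8] yaw 34.49 tilt 0.41 F [-0.4 -0.3 -1.2] T [-0.09  0.09  0.02] op 16.7 gf 69.3 q6 70.2
turn total -0.001 rows 1 each -0.001 | dp total [0.012 0.013 0.396] rows 1 each [0.012 0.013 0.396]
```

Emit:
play_rows --rows '[{"dp": [0, 0, 0.1], "turn": [0, 0, 0], "fingers": 1}, {"dp": [0, 0, 0.1], "turn": [0, 0, 0], "fingers": 1}, {"dp": [0, 0, 0.1], "turn": [0, 0, 0], "fingers": 1}, {"dp": [0, 0, 0], "turn": [0, 0, 0], "fingers": 1}, {"dp": [0, 0, 0], "turn": [0, 0, 0], "fingers": 1}]'

```text
clock: 17.17
eef_pos: [609.0, 164.0, 133.4]
tcp_rot: [-3.136, 0.005, 0.602]
contact_force: [0.4, 0.2, -0.8]
opening: 0.197
grasp_force: 69.2
```

```bash
python3 plan.py 610 163.7 122 34.5
```

```text
t 17.17 p [609.  164.  133.4] yaw 34.49 tilt 0.44 F [ 0.4  0.2 -0.8] T [-0.14  0.03 -0.02] op 16.7 gf 69.2 q6 70.2
turn total -0.001 rows 1 each -0.001 | dp total [0.016 0.019 0.284] rows 1 each [0.016 0.019 0.284]
```

Emit:
play_rows --rows '[{"dp": [0, 0, 0.15], "turn": [0, 0, 0], "fingers": 1}, {"dp": [0, 0, 0.1], "turn": [0, 0, 0], "fingers": 1}, {"dp": [0, 0, 0.09], "turn": [0, 0, 0], "fingers": 1}, {"dp": [0, 0, 0], "turn": [0, 0, 0], "fingers": 1}, {"dp": [0, 0, 0], "turn": [0, 0, 0], "fingers": 1}]'

```text
clock: 17.58
eef_pos: [609.6, 164.0, 120.9]
tcp_rot: [-3.137, 0.004, 0.602]
contact_force: [-2.6, -1.4, 7.9]
opening: 0.195
grasp_force: 70.8
```

```bash
python3 plan.py 610 163.7 119.5 34.5
```

```text
t 17.58 p [609.6 164.  120.9] yaw 34.5 tilt 0.35 F [-2.6 -1.4  7.9] T [-0.44  0.47 -0.03] op 16.6 gf 70.8 q6 70.2
turn total 0.0 rows 1 each 0.0 | dp total [0.004 0.011 0.034] rows 1 each [0.004 0.011 0.034]
```

Emit:
play_rows --rows '[{"dp": [0, 0, 0.06], "turn": [0, 0, 0], "fingers": 1}, {"dp": [0, 0, 0], "turn": [0, 0, 0], "fingers": 1}, {"dp": [0, 0, 0], "turn": [0, 0, 0.4], "fingers": 1}, {"dp": [0, 0, 0], "turn": [0, 0, 0.4], "fingers": 1}, {"dp": [0, 0, 0], "turn": [0, 0, 0.4], "fingers": 1}]'

```text
clock: 18.0
eef_pos: [609.6, 164.0, 118.9]
tcp_rot: [-3.137, 0.004, 0.475]
contact_force: [-3.3, -0.9, 11.7]
opening: 0.199
grasp_force: 71.2
```

```bash
python3 plan.py 610 163.7 119.5 -55.5
```

```text
t 18.0 p [609.6 164.  118.9] yaw 27.2 tilt 0.34 F [-3.3 -0.9 11.7] T [-0.46  0.7   0.24] op 16.9 gf 71.2 q6 77.5
turn total 13.784 rows 14 each 0.985 | dp total [ 0.013 -0.004 -0.014] rows 1 each [ 0.013 -0.004 -0.014]
```

Emit:
play_rows --rows '[{"dp": [0, 0, 0], "turn": [0, 0, 0.7], "fingers": 1}, {"dp": [0, 0, 0], "turn": [0, 0, 0.7], "fingers": 1}, {"dp": [0, 0, 0], "turn": [0, 0, 0.7], "fingers": 1}, {"dp": [0, 0, 0], "turn": [0, 0, 0.7], "fingers": 1}, {"dp": [0, 0, 0], "turn": [0, 0, 0.7], "fingers": 1}]'

```text
clock: 18.42
eef_pos: [609.4, 164.3, 119.0]
tcp_rot: [-3.139, 0.006, 0.107]
contact_force: [-3.3, 0.3, 12.2]
opening: 0.2
grasp_force: 71.3
```

```bash
python3 plan.py 610 163.7 119.5 -55.5
```

```text
t 18.42 p [609.4 164.3 119. ] yaw 6.11 tilt 0.36 F [-3.3  0.3 12.2] T [-0.14  0.94  0.22] op 17.0 gf 71.3 q6 98.6
turn total 10.268 rows 11 each 0.933 | dp total [ 0.02  -0.004 -0.014] rows 1 each [ 0.02  -0.004 -0.014]
```

Emit:
play_rows --rows '[{"dp": [0, 0, 0], "turn": [0, 0, 0.8], "fingers": 1}, {"dp": [0, 0, 0], "turn": [0, 0, 0.8], "fingers": 1}, {"dp": [0, 0, 0], "turn": [0, 0, 0.8], "fingers": 1}, {"dp": [0, 0, 0], "turn": [0, 0, 0.8], "fingers": 1}, {"dp": [0, 0, 0], "turn": [0, 0, 0.8], "fingers": 1}]'

```text
clock: 18.83
eef_pos: [609.2, 164.7, 118.9]
tcp_rot: [-3.141, 0.007, -0.313]
contact_force: [-5.2, 2.5, 11.4]
opening: 0.2
grasp_force: 71.2
```

Emit:
play_rows --rows '[{"dp": [0, 0, 0], "turn": [0, 0, 0.8], "fingers": 1}, {"dp": [0, 0, 0], "turn": [0, 0, 0.8], "fingers": 1}, {"dp": [0, 0, 0], "turn": [0, 0, 0.8], "fingers": 1}, {"dp": [0, 0, 0], "turn": [0, 0, 0.8], "fingers": 1}, {"dp": [0, 0, 0], "turn": [0, 0, 0.8], "fingers": 1}]'

```text
clock: 19.25
eef_pos: [609.3, 165.2, 119.0]
tcp_rot: [3.14, 0.007, -0.732]
contact_force: [-4.4, 5.2, 12.6]
opening: 0.195
grasp_force: 71.2
```

```bash
python3 plan.py 610 163.7 119.5 -56
```

```text
t 19.25 p [609.3 165.2 119. ] yaw -41.94 tilt 0.41 F [-4.4  5.2 12.6] T [0.76 1.02 0.25] op 16.6 gf 71.2 q6 146.6
turn total 2.343 rows 3 each 0.781 | dp total [ 0.041  0.006 -0.013] rows 1 each [ 0.041  0.006 -0.013]
```

Emit:
play_rows --rows '[{"dp": [0, 0, 0], "turn": [0, 0, 0.8], "fingers": 1}, {"dp": [0, 0, 0], "turn": [0, 0, 0.8], "fingers": 1}, {"dp": [0, 0, 0], "turn": [0, 0, 0.78], "fingers": 1}, {"dp": [0, 0, 0], "turn": [0, 0, 0], "fingers": 1}, {"dp": [0, 0, 0], "turn": [0, 0, 0], "fingers": 1}]'

```text
clock: 19.67
eef_pos: [609.4, 165.2, 119.1]
tcp_rot: [3.139, 0.006, -0.978]
contact_force: [-5.4, 3.0, 12.6]
opening: 0.192
grasp_force: 71.2
```

```bash
python3 plan.py 610 163.7 119.5 -56
```

```text
t 19.67 p [609.4 165.2 119.1] yaw -56.04 tilt 0.4 F [-5.4  3.  12.6] T [ 0.65  1.03 -0.1 ] op 16.3 gf 71.2 q6 160.7
turn total -0.007 rows 1 each -0.007 | dp total [ 0.039  0.008 -0.011] rows 1 each [ 0.039  0.008 -0.011]
```

Emit:
play_rows --rows '[{"dp": [0, 0, -0.1], "turn": [0, 0, 0], "fingers": 1}, {"dp": [0, 0, -0.1], "turn": [0, 0, 0], "fingers": 1}, {"dp": [0, 0, -0.1], "turn": [0, 0, 0], "fingers": 1}, {"dp": [0, 0, 0], "turn": [0, 0, 0], "fingers": 1}, {"dp": [0, 0, 0], "turn": [0, 0, 0], "fingers": 1}]'

```text
clock: 20.08
eef_pos: [608.4, 165.2, 127.4]
tcp_rot: [3.137, 0.008, -0.978]
contact_force: [1.4, 7.6, -17.4]
opening: 0.193
grasp_force: 74.0
```

```bash
python3 plan.py 610 163.7 119.5 -56
```

```text
t 20.08 p [608.4 165.2 127.4] yaw -56.01 tilt 0.52 F [  1.4   7.6 -17.4] T [ 1.25 -0.85 -0.08] op 16.4 gf 74.0 q6 160.7
turn total -0.002 rows 1 each -0.002 | dp total [ 0.054 -0.012  0.198] rows 1 each [ 0.054 -0.012  0.198]
```

Emit:
play_rows --rows '[{"dp": [0, 0, 0.08], "turn": [0, 0, 0], "fingers": 1}, {"dp": [0, 0, 0], "turn": [0, 0, 0], "fingers": 0}, {"dp": [0, 0, 0], "turn": [0, 0, 0], "fingers": 0}, {"dp": [0, 0, 0], "turn": [0, 0, 0], "fingers": 0}, {"dp": [0, 0, 0], "turn": [0, 0, 0], "fingers": 0}]'

```text
clock: 20.5
eef_pos: [609.4, 163.7, 126.8]
tcp_rot: [3.137, 0.005, -0.977]
contact_force: [0.1, -0.1, -0.1]
opening: 0.758
grasp_force: 0.0
```

Emit:
play_rows --rows '[{"dp": [0, 0, -0.4], "turn": [0, 0, 0], "fingers": 0}, {"dp": [0, 0, -0.8], "turn": [0, 0, 0], "fingers": 0}, {"dp": [0, 0, -0.8], "turn": [0, 0, 0], "fingers": 0}, {"dp": [0, 0, -0.5], "turn": [0, 0, 0], "fingers": 0}, {"dp": [0, 0, 0], "turn": [0, 0, 0], "fingers": 0}]'

```text
clock: 20.92
eef_pos: [612.5, 164.2, 232.1]
tcp_rot: [-3.139, 0.002, -0.977]
contact_force: [1.1, -0.2, 1.2]
opening: 1.002
grasp_force: 0.0
```

Emit:
play_rows --rows '[{"dp": [0, 0, 0], "turn": [0, 0, 0], "fingers": 0}, {"dp": [0, 0, 0], "turn": [0, 0, 0], "fingers": 0}]'

```text
clock: 21.08
eef_pos: [609.3, 163.5, 225.9]
tcp_rot: [3.136, 0.006, -0.977]
contact_force: [0.4, -0.1, -0.8]
opening: 1.0
grasp_force: 0.0
```

```bash
cat > see.py <<'E'
from plan import *
from fit import *
import sys
def bars(want,z=85):
    t=grab(r,"top");s=grab(r,"side");B=box(56,18,z,z+36)
    for c,xy in want.items():
        for n,f,v in(("top",t,130),("side",s,50)):
            p=comp(f,c,proj(f,[[*xy,z+25]])[0],vmin=v)
            if p is None: print(c,n,None);continue
            q,e=min((fit([(f,p)],B,[*xy,y0]) for y0 in np.arange(0,3.1,.4)),key=lambda z:z[1]);print(c,n,q[:2].round(1),(np.degrees(q[2])%180).round(1),round(e,2))
E
python3 - <<'E'
from see import *
show()
bars({"blue":(435.3,137.5),"green":(474.5,-.3)})
bars({"orange":(609,164)},116)
plan(435.8,137.7,220,-41.4)
E
```

```text
t 21.08 p [609.3 163.5 225.9] yaw -56.0 tilt 0.45 F [ 0.4 -0.1 -0.8] T [-0.04 -0.03 -0.01] op 85.0 gf 0.0 q6 160.7
blue top None
blue side [434.  137.8] 139.3 0.99
green top [475.4   0. ] 58.6 0.97
green side [ 4.726e+02 -4.000e-01] 58.8 0.82
orange top [602.  130.3] 35.6 2.01
orange side [609.2 164.3] 124.1 0.69
turn total -2.432 rows 3 each -0.811 | dp total [-2.825  3.35   0.13 ] rows 4 each [-0.706  0.838  0.033]
```

```bash
cat >> plan.py <<'E'
def level():
    s,p,R=st();psi=np.arctan2(R[1,0],R[0,0])
    w=Ro.from_matrix(R.T@Ro.from_euler("xyz",[np.pi,0,psi]).as_matrix()).as_rotvec(degrees=True)/6
    print("level turn",w.round(3))
E
python3 -c "
from plan import *
level()"
```

```text
level turn [0.065 0.058 0.   ]
```

Emit:
play_rows --rows '[{"dp": [0, 0, 0], "turn": [0, 0, -0.811], "fingers": 0}, {"dp": [0, 0, 0], "turn": [0, 0, -0.811], "fingers": 0}, {"dp": [0, 0, 0], "turn": [0, 0, -0.811], "fingers": 0}, {"dp": [-0.565, 0.67, 0], "turn": [0, 0, 0], "fingers": 0}, {"dp": [-0.565, 0.67, 0], "turn": [0, 0, 0], "fingers": 0}]'

```text
clock: 21.7
eef_pos: [540.2, 153.2, 225.6]
tcp_rot: [3.137, 0.007, -0.722]
contact_force: [-0.4, -0.4, 0.8]
opening: 0.999
grasp_force: 0.0
```

Emit:
play_rows --rows '[{"dp": [-0.565, 0.67, 0], "turn": [0, 0, 0], "fingers": 0}, {"dp": [-0.565, 0.67, 0], "turn": [0, 0, 0], "fingers": 0}, {"dp": [-0.565, 0.67, 0], "turn": [0, 0, 0], "fingers": 0}, {"dp": [0, 0, 0], "turn": [0, 0, 0], "fingers": 0}, {"dp": [0, 0, 0], "turn": [0, 0, 0], "fingers": 0}]'

```text
clock: 22.12
eef_pos: [434.9, 137.6, 227.5]
tcp_rot: [3.138, 0.007, -0.722]
contact_force: [0.6, -0.2, -0.6]
opening: 1.002
grasp_force: 0.0
```

Emit:
play_rows --rows '[{"dp": [0, 0, 0], "turn": [0, 0, 0], "fingers": 0}, {"dp": [0, 0, 0], "turn": [0, 0, 0], "fingers": 0}]'

```text
clock: 22.28
eef_pos: [437.6, 138.1, 227.8]
tcp_rot: [3.139, 0.006, -0.722]
contact_force: [0.6, -0.6, 0.0]
opening: 1.002
grasp_force: 0.0
```

```bash
python3 -c "
from plan import *
show();level();plan(435.8,137.9,95,-41.2)"
```

```text
t 22.28 p [437.6 138.1 227.8] yaw -41.39 tilt 0.38 F [ 0.6 -0.6  0. ] T [ 0.06 -0.01 -0.02] op 85.2 gf 0.0 q6 148.5
level turn [0.026 0.057 0.   ]
turn total -0.032 rows 1 each -0.032 | dp total [-0.029  0.034  3.319] rows 4 each [-0.007  0.009  0.83 ]
```

Emit:
play_rows --rows '[{"dp": [-0.029, 0.034, 0], "turn": [0.026, 0.057, -0.03], "fingers": 0}, {"dp": [0, 0, 0.9], "turn": [0, 0, 0], "fingers": 0}, {"dp": [0, 0, 0.9], "turn": [0, 0, 0], "fingers": 0}, {"dp": [0, 0, 0.8], "turn": [0, 0, 0], "fingers": 0}, {"dp": [0, 0, 0.5], "turn": [0, 0, 0], "fingers": 0}]'

```text
clock: 22.7
eef_pos: [433.7, 137.2, 100.8]
tcp_rot: [3.139, 0.002, -0.719]
contact_force: [-0.7, 0.1, -0.8]
opening: 1.0
grasp_force: 0.0
```

Emit:
play_rows --rows '[{"dp": [0, 0, 0.2], "turn": [0, 0, 0], "fingers": 0}, {"dp": [0, 0, 0], "turn": [0, 0, 0], "fingers": 0}, {"dp": [0, 0, 0], "turn": [0, 0, 0], "fingers": 1}, {"dp": [0, 0, 0], "turn": [0, 0, 0], "fingers": 1}, {"dp": [0, 0, 0], "turn": [0, 0, 0], "fingers": 1}]'

```text
clock: 23.12
eef_pos: [435.8, 138.0, 97.1]
tcp_rot: [-3.14, -0.001, -0.719]
contact_force: [-0.5, 0.7, 0.2]
opening: 0.609
grasp_force: 0.0
```

Emit:
play_rows --rows '[{"dp": [0, 0, 0], "turn": [0, 0, 0], "fingers": 1}, {"dp": [0, 0, 0], "turn": [0, 0, 0], "fingers": 1}, {"dp": [0, 0, 0], "turn": [0, 0, 0], "fingers": 1}, {"dp": [0, 0, 0], "turn": [0, 0, 0], "fingers": 1}, {"dp": [0, 0, 0], "turn": [0, 0, 0], "fingers": 1}]'

```text
clock: 23.53
eef_pos: [435.4, 137.9, 96.6]
tcp_rot: [-3.14, -0.001, -0.719]
contact_force: [-0.3, -0.2, 7.2]
opening: 0.194
grasp_force: 69.3
```

```bash
python3 -c "
from plan import *
show();level()"
```

```text
t 23.53 p [435.4 137.9  96.6] yaw -41.21 tilt 0.07 F [-0.3 -0.2  7.2] T [-0.04  0.09 -0.02] op 16.5 gf 69.3 q6 148.6
level turn [-0.011 -0.006  0.   ]
```

Emit:
play_rows --rows '[{"dp": [0, 0, -0.5], "turn": [0, 0, 0], "fingers": 1}, {"dp": [0, 0, -0.8], "turn": [0, 0, 0], "fingers": 1}, {"dp": [0, 0, -0.8], "turn": [0, 0, -0.9], "fingers": 1}, {"dp": [0, 0, -0.8], "turn": [0, 0, -0.9], "fingers": 1}, {"dp": [0, 0, -0.5], "turn": [0, 0, -0.9], "fingers": 1}]'

```text
clock: 23.95
eef_pos: [435.3, 137.8, 234.9]
tcp_rot: [-3.14, -0.002, -0.432]
contact_force: [0.5, 0.1, -2.1]
opening: 0.197
grasp_force: 68.9
```

Emit:
play_rows --rows '[{"dp": [0, 0, 0], "turn": [0, 0, -0.9], "fingers": 1}, {"dp": [0, 0, 0], "turn": [0, 0, -0.9], "fingers": 1}, {"dp": [0, 0, 0], "turn": [0, 0, -0.9], "fingers": 1}, {"dp": [0, 0, 0], "turn": [0, 0, -0.9], "fingers": 1}, {"dp": [0, 0, 0], "turn": [0, 0, -0.9], "fingers": 1}]'

```text
clock: 24.37
eef_pos: [434.3, 137.5, 231.8]
tcp_rot: [3.141, 0.001, 0.039]
contact_force: [-0.1, -1.0, -1.5]
opening: 0.202
grasp_force: 68.8
```

Emit:
play_rows --rows '[{"dp": [0, 0, 0], "turn": [0, 0, -0.9], "fingers": 1}, {"dp": [0, 0, 0], "turn": [0, 0, -0.9], "fingers": 1}, {"dp": [0, 0, 0], "turn": [0, 0, -0.9], "fingers": 1}, {"dp": [0, 0, 0], "turn": [0, 0, -0.9], "fingers": 1}, {"dp": [0, 0, 0], "turn": [0, 0, -0.9], "fingers": 1}]'

```text
clock: 24.78
eef_pos: [434.3, 137.5, 231.7]
tcp_rot: [-3.141, 0.001, 0.511]
contact_force: [-0.0, 0.0, -1.4]
opening: 0.195
grasp_force: 68.8
```

Emit:
play_rows --rows '[{"dp": [0, 0, 0], "turn": [0, 0, 0], "fingers": 1}, {"dp": [0, 0, 0], "turn": [0, 0, 0], "fingers": 1}, {"dp": [0, 0, 0], "turn": [0, 0, 0], "fingers": 1}]'

```text
clock: 25.03
eef_pos: [434.5, 137.6, 231.7]
tcp_rot: [-3.141, 0.001, 0.503]
contact_force: [0.5, 0.0, -1.6]
opening: 0.199
grasp_force: 68.9
```

```bash
python3 -c "
from see import *
show();level();plan(602.2,-15.3,190,34.5)
t=grab(r,'top');s=grab(r,'side')
for fs in([t],[s]): print(*fitdock(fs,'blue',[602.2,-15.3,np.radians(34.5)],False))
"
```

```text
t 25.03 p [434.5 137.6 231.7] yaw 28.82 tilt 0.04 F [ 0.5  0.  -1.6] T [-0.01 -0.02  0.  ] op 16.9 gf 68.9 q6 78.6
level turn [-0.002  0.007 -0.   ]
turn total -0.947 rows 1 each -0.947 | dp total [1.289 5.524 1.043] rows 6 each [0.215 0.921 0.174]
[604.4 -15.7] 23.7 0.249
[599.6 -14.7] 35.7 0.08
```

Emit:
play_rows --rows '[{"dp": [0, 0, 0], "turn": [0, 0, -0.947], "fingers": 1}, {"dp": [0.184, 0.789, 0], "turn": [0, 0, 0], "fingers": 1}, {"dp": [0.184, 0.789, 0], "turn": [0, 0, 0], "fingers": 1}, {"dp": [0.184, 0.789, 0], "turn": [0, 0, 0], "fingers": 1}, {"dp": [0.184, 0.789, 0], "turn": [0, 0, 0], "fingers": 1}]'

```text
clock: 25.55
eef_pos: [531.7, 49.6, 231.8]
tcp_rot: [-3.141, 0.0, 0.604]
contact_force: [0.6, 0.3, -2.1]
opening: 0.195
grasp_force: 69.3
```

Emit:
play_rows --rows '[{"dp": [0.184, 0.789, 0], "turn": [0, 0, 0], "fingers": 1}, {"dp": [0.184, 0.789, 0], "turn": [0, 0, 0], "fingers": 1}, {"dp": [0.184, 0.789, 0], "turn": [0, 0, 0], "fingers": 1}, {"dp": [0, 0, 0.6], "turn": [0, 0, 0], "fingers": 1}, {"dp": [0, 0, 0.6], "turn": [0, 0, 0], "fingers": 1}]'

```text
clock: 25.97
eef_pos: [605.2, -16.3, 184.0]
tcp_rot: [3.14, -0.002, 0.602]
contact_force: [-0.9, -0.2, -3.2]
opening: 0.198
grasp_force: 69.4
```

Emit:
play_rows --rows '[{"dp": [0, 0, 0.4], "turn": [0, 0, 0], "fingers": 1}, {"dp": [0, 0, 0], "turn": [0, 0, 0], "fingers": 1}, {"dp": [0, 0, 0], "turn": [0, 0, 0], "fingers": 1}, {"dp": [0, 0, 0], "turn": [0, 0, 0], "fingers": 1}]'

```text
clock: 26.3
eef_pos: [603.4, -14.7, 168.7]
tcp_rot: [3.141, -0.0, 0.605]
contact_force: [0.3, -0.7, -1.6]
opening: 0.194
grasp_force: 69.4
```

```bash
python3 -c "
from see import *
show();level();plan(602.2,-15.3,146,34.5)
s=grab(r,'side')
cv2.imwrite('pics/s5.png',cv2.resize(s['pixels'][120:260,170:310,::-1],(560,560),interpolation=cv2.INTER_CUBIC))
"
```

```text
t 26.3 p [603.4 -14.7 168.7] yaw 34.65 tilt 0.04 F [ 0.3 -0.7 -1.6] T [-0.05 -0.07  0.04] op 16.5 gf 69.4 q6 53.8
level turn [ 0.005 -0.004 -0.   ]
turn total 0.025 rows 1 each 0.025 | dp total [-0.034 -0.004  0.568] rows 1 each [-0.034 -0.004  0.568]
```

View pics/s5.png

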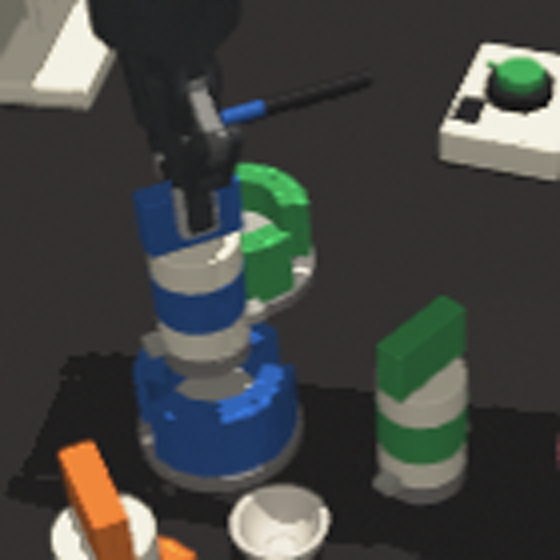

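Emit:
play_rows --rows '[{"dp": [-0.025, -0.004, 0.3], "turn": [0, 0, 0.02], "fingers": 1}, {"dp": [0, 0, 0.15], "turn": [0, 0, 0], "fingers": 1}, {"dp": [0, 0, 0.1], "turn": [0, 0, 0], "fingers": 1}, {"dp": [0, 0, 0], "turn": [0, 0, 0], "fingers": 1}, {"dp": [0, 0, 0], "turn": [0, 0, 0], "fingers": 1}]'

```text
clock: 26.77
eef_pos: [601.5, -15.1, 145.3]
tcp_rot: [-3.141, 0.001, 0.603]
contact_force: [0.3, -0.2, -2.1]
opening: 0.195
grasp_force: 70.1
```

```bash
python3 plan.py 602.2 -15.3 131 34.5
```

```text
t 26.77 p [601.5 -15.1 145.3] yaw 34.56 tilt 0.08 F [ 0.3 -0.2 -2.1] T [-0.02 -0.   -0.01] op 16.6 gf 70.1 q6 53.9
turn total 0.009 rows 1 each 0.009 | dp total [0.013 0.014 0.356] rows 1 each [0.013 0.014 0.356]
```

Emit:
play_rows --rows '[{"dp": [0.007, 0.007, 0.1], "turn": [0, 0, 0], "fingers": 1}, {"dp": [0, 0, 0.1], "turn": [0, 0, 0], "fingers": 1}, {"dp": [0, 0, 0.1], "turn": [0, 0, 0], "fingers": 1}, {"dp": [0, 0, 0], "turn": [0, 0, 0], "fingers": 1}, {"dp": [0, 0, 0], "turn": [0, 0, 0], "fingers": 1}]'

```text
clock: 27.18
eef_pos: [601.6, -15.1, 133.0]
tcp_rot: [-3.14, 0.002, 0.603]
contact_force: [-0.6, 2.3, -1.7]
opening: 0.195
grasp_force: 70.0
```

```bash
python3 plan.py 602.2 -15.3 119 34.5
```

```text
t 27.18 p [601.6 -15.1 133. ] yaw 34.55 tilt 0.12 F [-0.6  2.3 -1.7] T [ 0.44  0.25 -0.08] op 16.5 gf 70.0 q6 53.9
turn total 0.008 rows 1 each 0.008 | dp total [0.01  0.013 0.35 ] rows 1 each [0.01  0.013 0.35 ]
```

Emit:
play_rows --rows '[{"dp": [0.006, -0.01, 0.15], "turn": [0, 0, 0], "fingers": 1}, {"dp": [0, 0, 0.15], "turn": [0, 0, 0], "fingers": 1}, {"dp": [0, 0, 0.1], "turn": [0, 0, 0], "fingers": 1}, {"dp": [0, 0, 0], "turn": [0, 0, 0], "fingers": 1}, {"dp": [0, 0, 0], "turn": [0, 0, 0], "fingers": 1}]'

```text
clock: 27.6
eef_pos: [602.4, -14.7, 118.8]
tcp_rot: [3.142, -0.0, 0.603]
contact_force: [-4.6, 2.2, 13.7]
opening: 0.2
grasp_force: 72.4
```

```bash
python3 plan.py 602.2 -15.3 119 -55.5
```

```text
t 27.6 p [602.4 -14.7 118.8] yaw 34.55 tilt 0.01 F [-4.6  2.2 13.7] T [ 0.41  1.14 -0.16] op 17.0 gf 72.4 q6 53.9
turn total 15.008 rows 16 each 0.938 | dp total [ 0.01   0.014 -0.006] rows 1 each [ 0.01   0.014 -0.006]
```

Emit:
play_rows --rows '[{"dp": [0, 0, 0], "turn": [0, 0, 0.5], "fingers": 1}, {"dp": [0, 0, 0], "turn": [0, 0, 0.7], "fingers": 1}, {"dp": [0, 0, 0], "turn": [0, 0, 0.8], "fingers": 1}, {"dp": [0, 0, 0], "turn": [0, 0, 0.8], "fingers": 1}, {"dp": [0, 0, 0], "turn": [0, 0, 0.8], "fingers": 1}]'

```text
clock: 28.02
eef_pos: [603.0, -14.7, 118.9]
tcp_rot: [3.141, -0.001, 0.222]
contact_force: [-3.7, 1.5, 12.1]
opening: 0.191
grasp_force: 72.2
```

```bash
python3 plan.py 602.2 -15.3 119 -55.5
```

```text
t 28.02 p [603.  -14.7 118.9] yaw 12.74 tilt 0.08 F [-3.7  1.5 12.1] T [0.4  0.72 0.18] op 16.3 gf 72.2 q6 75.7
turn total 11.373 rows 12 each 0.948 | dp total [ 0.001  0.024 -0.003] rows 1 each [ 0.001  0.024 -0.003]
```

Turning freely under the rim; finish it (commanded 3.6 so far, 11.45 more).

Emit:
play_rows --rows '[{"dp": [0, 0, 0], "turn": [0, 0, 0.8], "fingers": 1}, {"dp": [0, 0, 0], "turn": [0, 0, 0.8], "fingers": 1}, {"dp": [0, 0, 0], "turn": [0, 0, 0.8], "fingers": 1}, {"dp": [0, 0, 0], "turn": [0, 0, 0.8], "fingers": 1}, {"dp": [0, 0, 0], "turn": [0, 0, 0.8], "fingers": 1}]'

```text
clock: 28.43
eef_pos: [602.9, -14.6, 118.9]
tcp_rot: [-3.141, -0.001, -0.196]
contact_force: [-4.1, 2.9, 11.7]
opening: 0.195
grasp_force: 72.2
```

Emit:
play_rows --rows '[{"dp": [0, 0, 0], "turn": [0, 0, 0.8], "fingers": 1}, {"dp": [0, 0, 0], "turn": [0, 0, 0.8], "fingers": 1}, {"dp": [0, 0, 0], "turn": [0, 0, 0.8], "fingers": 1}, {"dp": [0, 0, 0], "turn": [0, 0, 0.8], "fingers": 1}, {"dp": [0, 0, 0], "turn": [0, 0, 0.8], "fingers": 1}]'

```text
clock: 28.85
eef_pos: [602.9, -14.6, 118.9]
tcp_rot: [-3.141, -0.001, -0.615]
contact_force: [-4.0, 3.4, 11.7]
opening: 0.196
grasp_force: 72.2
```

Emit:
play_rows --rows '[{"dp": [0, 0, 0], "turn": [0, 0, 0.8], "fingers": 1}, {"dp": [0, 0, 0], "turn": [0, 0, 0.8], "fingers": 1}, {"dp": [0, 0, 0], "turn": [0, 0, 0.8], "fingers": 1}, {"dp": [0, 0, 0], "turn": [0, 0, 0.8], "fingers": 1}, {"dp": [0, 0, 0], "turn": [0, 0, 0.25], "fingers": 1}]'

```text
clock: 29.27
eef_pos: [603.0, -14.6, 118.9]
tcp_rot: [-3.141, -0.001, -0.977]
contact_force: [-3.4, 3.2, 12.1]
opening: 0.193
grasp_force: 72.1
```

Emit:
play_rows --rows '[{"dp": [0, 0, 0], "turn": [0, 0, 0], "fingers": 1}, {"dp": [0, 0, 0], "turn": [0, 0, 0], "fingers": 1}]'

```text
clock: 29.43
eef_pos: [602.9, -14.6, 118.8]
tcp_rot: [-3.141, -0.001, -0.973]
contact_force: [-3.2, 2.9, 13.0]
opening: 0.195
grasp_force: 72.1
```

```bash
python3 plan.py 602.2 -15.3 119 -55.5
```

```text
t 29.43 p [602.9 -14.6 118.8] yaw -55.75 tilt 0.07 F [-3.2  2.9 13. ] T [ 0.57  0.72 -0.14] op 16.6 gf 72.1 q6 144.2
turn total -0.042 rows 1 each -0.042 | dp total [ 0.004  0.025 -0.004] rows 1 each [ 0.004  0.025 -0.004]
```

Emit:
play_rows --rows '[{"dp": [0, 0, -0.1], "turn": [0, 0, 0], "fingers": 1}, {"dp": [0, 0, -0.1], "turn": [0, 0, 0], "fingers": 1}, {"dp": [0, 0, -0.08], "turn": [0, 0, 0], "fingers": 1}, {"dp": [0, 0, 0], "turn": [0, 0, 0], "fingers": 1}, {"dp": [0, 0, 0], "turn": [0, 0, 0], "fingers": 1}]'

```text
clock: 29.85
eef_pos: [602.4, -14.6, 127.8]
tcp_rot: [3.142, 0.0, -0.973]
contact_force: [3.5, 2.8, -11.0]
opening: 0.196
grasp_force: 72.8
```

```bash
python3 plan.py
```

```text
t 29.85 p [602.4 -14.6 127.8] yaw -55.75 tilt 0.01 F [  3.5   2.8 -11. ] T [ 0.6  -0.95 -0.05] op 16.7 gf 72.8 q6 144.2
```

Emit:
play_rows --rows '[{"dp": [0, 0, 0.06], "turn": [0, 0, 0], "fingers": 1}, {"dp": [0, 0, 0], "turn": [0, 0, 0], "fingers": 0}, {"dp": [0, 0, 0], "turn": [0, 0, 0], "fingers": 0}, {"dp": [0, 0, 0], "turn": [0, 0, 0], "fingers": 0}, {"dp": [0, 0, 0], "turn": [0, 0, 0], "fingers": 0}]'

```text
clock: 30.27
eef_pos: [602.1, -15.0, 126.6]
tcp_rot: [3.141, -0.0, -0.973]
contact_force: [-0.2, -0.8, 0.4]
opening: 0.752
grasp_force: 0.0
```

Emit:
play_rows --rows '[{"dp": [0, 0, -0.4], "turn": [0, 0, 0], "fingers": 0}, {"dp": [0, 0, -0.8], "turn": [0, 0, 0], "fingers": 0}, {"dp": [0, 0, -0.8], "turn": [0, 0, 0], "fingers": 0}, {"dp": [0, 0, -0.5], "turn": [0, 0, 0], "fingers": 0}, {"dp": [0, 0, 0], "turn": [0, 0, -0.95], "fingers": 0}]'

```text
clock: 30.68
eef_pos: [604.8, -15.0, 231.8]
tcp_rot: [-3.137, -0.005, -0.875]
contact_force: [0.1, -0.8, 0.6]
opening: 0.999
grasp_force: 0.0
```

Emit:
play_rows --rows '[{"dp": [0, 0, 0], "turn": [0, 0, -0.95], "fingers": 0}, {"dp": [0, 0, 0], "turn": [0, 0, -0.95], "fingers": 0}, {"dp": [0, 0, 0], "turn": [0, 0, -0.95], "fingers": 0}, {"dp": [0, 0, 0], "turn": [0, 0, -0.95], "fingers": 0}, {"dp": [0, 0, 0], "turn": [0, 0, -0.95], "fingers": 0}]'

```text
clock: 31.1
eef_pos: [602.1, -14.9, 226.6]
tcp_rot: [3.141, 0.0, -0.371]
contact_force: [-0.0, 0.4, 0.3]
opening: 1.001
grasp_force: 0.0
```

Emit:
play_rows --rows '[{"dp": [0, 0, 0], "turn": [0, 0, -0.95], "fingers": 0}, {"dp": [0, 0, 0], "turn": [0, 0, -0.95], "fingers": 0}, {"dp": [0, 0, 0], "turn": [0, 0, -0.95], "fingers": 0}, {"dp": [0, 0, 0], "turn": [0, 0, -0.95], "fingers": 0}, {"dp": [0, 0, 0], "turn": [0, 0, -0.95], "fingers": 0}]'

```text
clock: 31.52
eef_pos: [602.1, -14.9, 226.6]
tcp_rot: [3.141, 0.001, 0.126]
contact_force: [-0.3, 0.3, -0.4]
opening: 0.999
grasp_force: 0.0
```

Emit:
play_rows --rows '[{"dp": [0, 0, 0], "turn": [0, 0, -0.95], "fingers": 0}, {"dp": [0, 0, 0], "turn": [0, 0, -0.95], "fingers": 0}, {"dp": [0, 0, 0], "turn": [0, 0, -0.95], "fingers": 0}, {"dp": [0, 0, 0], "turn": [0, 0, -0.95], "fingers": 0}, {"dp": [0, 0, 0], "turn": [0, 0, -0.95], "fingers": 0}]'

```text
clock: 31.93
eef_pos: [602.1, -15.0, 226.6]
tcp_rot: [-3.142, 0.001, 0.624]
contact_force: [0.2, 0.5, -0.1]
opening: 1.0
grasp_force: 0.0
```

Run:
```python
from see import *
show();level()
bars({"green":(474.5,-.3)})
plan(474.5,-.2,225,58.7)
bars({"orange":(609,164),"blue":(602.5,-15)},116)
```

```text
t 31.93 p [602.1 -15.  226.6] yaw 35.73 tilt 0.04 F [ 0.2  0.5 -0.1] T [0.03 0.01 0.01] op 85.0 gf 0.0 q6 52.7
level turn [-0.     0.007 -0.   ]
green top None
green side [4.725e+02 2.000e-01] 59.6 0.97
turn total -3.858 rows 4 each -0.965 | dp total [-1.343 -2.917  0.038] rows 3 each [-0.448 -0.972  0.013]
orange top [591.8 165.5] 170.9 5.17
orange side [609.6 163.9] 123.9 0.47
blue top [585.6  -5. ] 93.6 8.28
blue side [602. -16.] 123.0 1.0
```

Emit:
play_rows --rows '[{"dp": [0, 0, 0], "turn": [0, 0, -0.975], "fingers": 0}, {"dp": [0, 0, 0], "turn": [0, 0, -0.975], "fingers": 0}, {"dp": [0, 0, 0], "turn": [0, 0, -0.975], "fingers": 0}, {"dp": [0, 0, 0], "turn": [0, 0, -0.975], "fingers": 0}, {"dp": [-0.336, -0.729, 0], "turn": [0, 0, 0], "fingers": 0}]'

```text
clock: 32.55
eef_pos: [574.2, -11.6, 226.7]
tcp_rot: [3.138, -0.001, 1.03]
contact_force: [-0.5, 0.5, 0.5]
opening: 1.0
grasp_force: 0.0
```

Emit:
play_rows --rows '[{"dp": [-0.336, -0.729, 0], "turn": [0, 0, 0], "fingers": 0}, {"dp": [-0.336, -0.729, 0], "turn": [0, 0, 0], "fingers": 0}, {"dp": [-0.336, -0.729, 0], "turn": [0, 0, 0], "fingers": 0}, {"dp": [0, 0, 0], "turn": [0, 0, 0], "fingers": 0}, {"dp": [0, 0, 0], "turn": [0, 0, 0], "fingers": 0}]'

```text
clock: 32.97
eef_pos: [473.6, -0.3, 226.9]
tcp_rot: [3.142, 0.0, 1.025]
contact_force: [-0.2, 0.1, 0.3]
opening: 1.002
grasp_force: 0.0
```

Emit:
play_rows --rows '[{"dp": [0, 0, 0], "turn": [0, 0, 0], "fingers": 0}, {"dp": [0, 0, 0], "turn": [0, 0, 0], "fingers": 0}]'

```text
clock: 33.13
eef_pos: [475.9, -0.6, 226.9]
tcp_rot: [3.141, -0.0, 1.026]
contact_force: [-0.2, 0.1, 0.7]
opening: 1.005
grasp_force: 0.0
```

```bash
python3 plan.py 474.5 -0.2 96.5 59
```

```text
t 33.13 p [475.9  -0.6 226.9] yaw 58.78 tilt 0.04 F [-0.2  0.1  0.7] T [0.   0.04 0.  ] op 85.4 gf 0.0 q6 31.0
turn total -0.036 rows 1 each -0.036 | dp total [-0.01  -0.035  3.259] rows 4 each [-0.002 -0.009  0.815]
```

Emit:
play_rows --rows '[{"dp": [-0.005, -0.025, 0], "turn": [0, 0, 0], "fingers": 0}, {"dp": [0, 0, 0.9], "turn": [0, 0, 0], "fingers": 0}, {"dp": [0, 0, 0.9], "turn": [0, 0, 0], "fingers": 0}, {"dp": [0, 0, 0.8], "turn": [0, 0, 0], "fingers": 0}, {"dp": [0, 0, 0.45], "turn": [0, 0, 0], "fingers": 0}]'

```text
clock: 33.55
eef_pos: [472.4, -0.2, 101.4]
tcp_rot: [-3.138, 0.002, 1.027]
contact_force: [-0.7, -0.5, -0.0]
opening: 0.998
grasp_force: 0.0
```

Emit:
play_rows --rows '[{"dp": [0, 0, 0.2], "turn": [0, 0, 0], "fingers": 0}, {"dp": [0, 0, 0], "turn": [0, 0, 0], "fingers": 0}, {"dp": [0, 0, 0], "turn": [0, 0, 0], "fingers": 1}, {"dp": [0, 0, 0], "turn": [0, 0, 0], "fingers": 1}, {"dp": [0, 0, 0], "turn": [0, 0, 0], "fingers": 1}]'

```text
clock: 33.97
eef_pos: [474.8, -0.1, 97.9]
tcp_rot: [3.14, -0.001, 1.027]
contact_force: [0.0, 0.1, 0.5]
opening: 0.602
grasp_force: 0.0
```

Emit:
play_rows --rows '[{"dp": [0, 0, 0], "turn": [0, 0, 0], "fingers": 1}, {"dp": [0, 0, 0], "turn": [0, 0, 0], "fingers": 1}, {"dp": [0, 0, 0], "turn": [0, 0, 0], "fingers": 1}, {"dp": [0, 0, 0], "turn": [0, 0, 0], "fingers": 1}, {"dp": [0, 0, 0], "turn": [0, 0, 0], "fingers": 1}]'

```text
clock: 34.38
eef_pos: [474.0, -0.2, 97.4]
tcp_rot: [3.141, -0.0, 1.027]
contact_force: [-1.4, -1.6, 8.2]
opening: 0.195
grasp_force: 68.5
```

```bash
python3 -c "
from plan import *
show();level()"
```

```text
t 34.38 p [ 4.74e+02 -2.00e-01  9.74e+01] yaw 58.86 tilt 0.04 F [-1.4 -1.6  8.2] T [-0.1   0.27  0.07] op 16.6 gf 68.5 q6 31.0
level turn [ 0.006 -0.001 -0.   ]
```

Emit:
play_rows --rows '[{"dp": [0, 0, -0.5], "turn": [0, 0, 0], "fingers": 1}, {"dp": [0, 0, -0.8], "turn": [0, 0, 0], "fingers": 1}, {"dp": [0, 0, -0.8], "turn": [0, 0, -0.91], "fingers": 1}, {"dp": [0, 0, -0.8], "turn": [0, 0, -0.91], "fingers": 1}, {"dp": [0, 0, -0.5], "turn": [0, 0, -0.91], "fingers": 1}]'

```text
clock: 34.8
eef_pos: [474.4, -0.1, 235.7]
tcp_rot: [3.139, -0.0, 1.318]
contact_force: [1.0, 0.4, -1.9]
opening: 0.195
grasp_force: 69.0
```

Emit:
play_rows --rows '[{"dp": [0, 0, 0], "turn": [0, 0, -0.91], "fingers": 1}, {"dp": [0, 0, 0], "turn": [0, 0, -0.91], "fingers": 1}, {"dp": [0, 0, 0], "turn": [0, 0, -0.91], "fingers": 1}, {"dp": [0, 0, 0], "turn": [0, 0, -0.91], "fingers": 1}, {"dp": [0, 0, 0], "turn": [0, 0, -0.91], "fingers": 1}]'

```text
clock: 35.22
eef_pos: [473.3, -0.1, 232.6]
tcp_rot: [-3.141, -0.0, 1.794]
contact_force: [0.4, -0.4, -1.9]
opening: 0.193
grasp_force: 69.0
```

Emit:
play_rows --rows '[{"dp": [0, 0, 0], "turn": [0, 0, -0.91], "fingers": 1}, {"dp": [0, 0, 0], "turn": [0, 0, -0.91], "fingers": 1}, {"dp": [0, 0, 0], "turn": [0, 0, -0.91], "fingers": 1}, {"dp": [0, 0, 0], "turn": [0, 0, -0.91], "fingers": 1}, {"dp": [0, 0, 0], "turn": [0, 0, -0.91], "fingers": 1}]'

```text
clock: 35.63
eef_pos: [473.3, -0.1, 232.5]
tcp_rot: [-3.141, -0.0, 2.271]
contact_force: [-1.3, -0.7, -2.2]
opening: 0.195
grasp_force: 69.0
```

Emit:
play_rows --rows '[{"dp": [0, 0, 0], "turn": [0, 0, -0.91], "fingers": 1}, {"dp": [0, 0, 0], "turn": [0, 0, -0.91], "fingers": 1}, {"dp": [0, 0, 0], "turn": [0, 0, -0.91], "fingers": 1}, {"dp": [0, 0, 0], "turn": [0, 0, -0.91], "fingers": 1}, {"dp": [0, 0, 0], "turn": [0, 0, -0.91], "fingers": 1}]'

```text
clock: 36.05
eef_pos: [473.3, -0.1, 232.5]
tcp_rot: [-3.141, -0.001, 2.747]
contact_force: [0.0, 0.2, -3.2]
opening: 0.193
grasp_force: 69.0
```

Emit:
play_rows --rows '[{"dp": [0, 0, 0], "turn": [0, 0, -0.91], "fingers": 1}, {"dp": [0, 0, 0], "turn": [0, 0, -0.91], "fingers": 1}, {"dp": [0, 0, 0], "turn": [0, 0, 0], "fingers": 1}, {"dp": [0, 0, 0], "turn": [0, 0, 0], "fingers": 1}]'

```text
clock: 36.38
eef_pos: [473.4, -0.1, 232.5]
tcp_rot: [-3.141, -0.001, 2.93]
contact_force: [0.4, 0.4, -2.3]
opening: 0.193
grasp_force: 69.0
```

Run:
```python
from see import *
show();level();plan(621.8,-164.6,232,168)
t=grab(r,'top');s=grab(r,'side')
for y in(-5,-12,-20):
  for fs in([t],[s]): print(y,*fitdock(fs,'green',[621.8,-164.6,np.radians(y)],False))
# white marks in top view: bright low-sat pixels near foot
im=cv2.resize(t["pixels"],None,fx=4,fy=4,interpolation=cv2.INTER_CUBIC)
def marks(xy,f):
    a=np.radians(np.arange(0,360,2));out=[]
    im=cv2.GaussianBlur(f["pixels"],(0,0),.8).astype(float).min(2)
    for rad in (44,46,48):
        u=proj(f,np.c_[xy[0]+rad*np.cos(a),xy[1]+rad*np.sin(a),np.full(len(a),10)])
        v=cv2.remap(im,u[:,0].astype(np.float32)[None],u[:,1].astype(np.float32)[None],cv2.INTER_LINEAR)[0]
        i=np.argsort(-v)[:4];out.append([(int(i_*2),int(v[i_])) for i_ in i])
    return out
t0=t
print("green",marks((623,-165),t0)); print("side green",marks((620,-164),s))
print("side blue",marks((600,-15),s));print("side orange",marks((607.5,163.5),s))
o=[cv2.resize(f["pixels"][v-26:v+26,u-26:u+26,::-1],(400,400),interpolation=cv2.INTER_CUBIC) for f,(u,v) in((t,(335,136)),(s,(229,182)))]
cv2.imwrite("pics/s6.png",np.hstack(o))
```

```text
t 36.38 p [ 4.734e+02 -1.000e-01  2.325e+02] yaw 167.89 tilt 0.05 F [ 0.4  0.4 -2.3] T [-0.02  0.01 -0.01] op 16.4 gf 69.0 q6 -78.1
level turn [-0.003 -0.007  0.   ]
turn total -0.019 rows 1 each -0.019 | dp total [-4.485 -3.251  0.013] rows 5 each [-0.897 -0.65   0.003]
-5 [ 623.7 -166. ] -15.8 0.36
-5 [ 618.8 -163. ] -14.2 0.563
-12 [ 624.2 -166.2] -16.2 0.359
-12 [ 618.9 -163. ] -16.3 0.562
-20 [ 623.7 -166. ] -15.8 0.36
-20 [ 618.8 -163. ] -14.7 0.561
green [[(172, 176), (170, 176), (174, 171), (352, 169)], [(170, 175), (172, 174), (174, 169), (168, 165)], [(170, 165), (172, 164), (98, 159), (96, 159)]]
side green [[(100, 194), (98, 191), (102, 181), (174, 179)], [(100, 184), (98, 183), (102, 171), (290, 170)], [(98, 168), (100, 168), (288, 157), (280, 157)]]
side blue [[(28, 174), (30, 166), (26, 166), (32, 155)], [(28, 172), (26, 171), (30, 169), (32, 159)], [(30, 145), (28, 143), (26, 141), (32, 135)]]
side orange [[(30, 128), (28, 126), (32, 121), (26, 114)], [(30, 176), (28, 163), (32, 156), (26, 148)], [(30, 152), (28, 145), (32, 143), (26, 130)]]
```

View pics/s6.png

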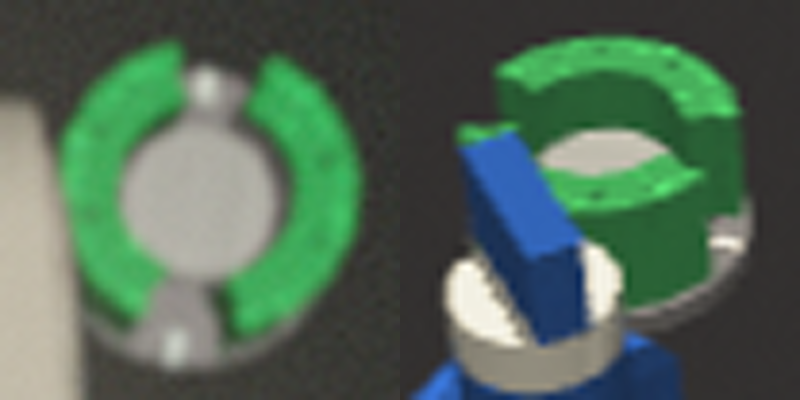

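Emit:
play_rows --rows '[{"dp": [0, 0, 0], "turn": [0, 0, -0.27], "fingers": 1}, {"dp": [-0.733, -0.561, 0], "turn": [0, 0, 0], "fingers": 1}, {"dp": [-0.733, -0.561, 0], "turn": [0, 0, 0], "fingers": 1}, {"dp": [-0.733, -0.561, 0], "turn": [0, 0, 0], "fingers": 1}, {"dp": [-0.733, -0.561, 0], "turn": [0, 0, 0], "fingers": 1}]'

```text
clock: 36.9
eef_pos: [573.9, -110.7, 232.5]
tcp_rot: [-3.141, -0.0, 2.959]
contact_force: [0.7, 0.7, -0.5]
opening: 0.195
grasp_force: 69.0
```

Emit:
play_rows --rows '[{"dp": [-0.733, -0.561, 0], "turn": [0, 0, 0], "fingers": 1}, {"dp": [-0.733, -0.561, 0], "turn": [0, 0, 0], "fingers": 1}, {"dp": [0, 0, 0.6], "turn": [0, 0, 0], "fingers": 1}, {"dp": [0, 0, 0.6], "turn": [0, 0, 0], "fingers": 1}, {"dp": [0, 0, 0.4], "turn": [0, 0, 0], "fingers": 1}]'

```text
clock: 37.32
eef_pos: [621.8, -164.6, 166.0]
tcp_rot: [-3.142, -0.003, 2.958]
contact_force: [0.2, 0.3, -2.1]
opening: 0.196
grasp_force: 69.0
```

Emit:
play_rows --rows '[{"dp": [0, 0, 0], "turn": [0, 0, 0], "fingers": 1}, {"dp": [0, 0, 0], "turn": [0, 0, 0], "fingers": 1}, {"dp": [0, 0, 0], "turn": [0, 0, 0], "fingers": 1}, {"dp": [0, 0, 0], "turn": [0, 0, 0], "fingers": 1}]'

```text
clock: 37.65
eef_pos: [623.5, -164.2, 170.1]
tcp_rot: [-3.141, 0.002, 2.961]
contact_force: [-0.5, -0.2, -2.6]
opening: 0.195
grasp_force: 69.0
```

```bash
python3 -c "
from see import *
show();level();plan(621.8,-164.6,146,169.5)
s=grab(r,'side');t=grab(r,'top')
o=[cv2.resize(f['pixels'][v-h:v+h,u-h:u+h,::-1],(400,400),interpolation=cv2.INTER_CUBIC) for f,(u,v),h in((t,(335,136),45),(s,(225,160),50))]
cv2.imwrite('pics/s7.png',np.hstack(o))
"
```

```text
t 37.65 p [ 623.5 -164.2  170.1] yaw 169.66 tilt 0.11 F [-0.5 -0.2 -2.6] T [-0.02  0.02  0.02] op 16.6 gf 69.0 q6 -94.5
level turn [-0.004  0.018 -0.   ]
turn total 0.026 rows 1 each 0.026 | dp total [ 0.04  -0.017  0.604] rows 1 each [ 0.04  -0.017  0.604]
```

View pics/s7.png

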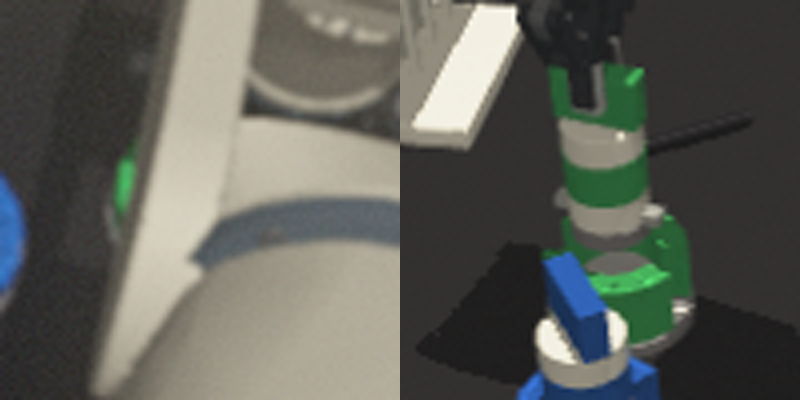

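Emit:
play_rows --rows '[{"dp": [0.025, -0.01, 0.3], "turn": [0, 0, 0], "fingers": 1}, {"dp": [0, 0, 0.15], "turn": [0, 0, 0], "fingers": 1}, {"dp": [0, 0, 0.12], "turn": [0, 0, 0], "fingers": 1}, {"dp": [0, 0, 0], "turn": [0, 0, 0], "fingers": 1}, {"dp": [0, 0, 0], "turn": [0, 0, 0], "fingers": 1}]'

```text
clock: 38.17
eef_pos: [621.1, -164.2, 145.0]
tcp_rot: [-3.141, -0.002, 2.961]
contact_force: [0.4, 0.7, -2.0]
opening: 0.196
grasp_force: 69.0
```

```bash
python3 plan.py 621.8 -164.6 131 169.5
```

```text
t 38.17 p [ 621.1 -164.2  145. ] yaw 169.67 tilt 0.1 F [ 0.4  0.7 -2. ] T [-0.06 -0.04 -0.02] op 16.7 gf 69.0 q6 -94.6
turn total 0.029 rows 1 each 0.029 | dp total [-0.02  -0.006  0.349] rows 1 each [-0.02  -0.006  0.349]
```

Emit:
play_rows --rows '[{"dp": [-0.01, -0.004, 0.1], "turn": [0, 0, 0], "fingers": 1}, {"dp": [0, 0, 0.1], "turn": [0, 0, 0], "fingers": 1}, {"dp": [0, 0, 0.1], "turn": [0, 0, 0], "fingers": 1}, {"dp": [0, 0, 0], "turn": [0, 0, 0], "fingers": 1}, {"dp": [0, 0, 0], "turn": [0, 0, 0], "fingers": 1}]'

```text
clock: 38.58
eef_pos: [621.5, -164.5, 133.2]
tcp_rot: [-3.141, -0.001, 2.961]
contact_force: [-0.6, 0.5, -2.5]
opening: 0.197
grasp_force: 69.0
```

```bash
python3 plan.py 621.8 -164.6 119 169.5
```

```text
t 38.58 p [ 621.5 -164.5  133.2] yaw 169.67 tilt 0.08 F [-0.6  0.5 -2.5] T [ 0.07 -0.02  0.06] op 16.7 gf 69.0 q6 -94.6
turn total 0.029 rows 1 each 0.029 | dp total [-0.008 -0.002  0.355] rows 1 each [-0.008 -0.002  0.355]
```

Lugs are in the slots without resistance. Press.

Emit:
play_rows --rows '[{"dp": [0, 0, 0.15], "turn": [0, 0, 0], "fingers": 1}, {"dp": [0, 0, 0.13], "turn": [0, 0, 0], "fingers": 1}, {"dp": [0, 0, 0.1], "turn": [0, 0, 0], "fingers": 1}, {"dp": [0, 0, 0], "turn": [0, 0, 0], "fingers": 1}, {"dp": [0, 0, 0], "turn": [0, 0, 0], "fingers": 1}]'

```text
clock: 39.0
eef_pos: [622.7, -164.8, 119.9]
tcp_rot: [-3.141, 0.002, 2.961]
contact_force: [-2.0, 0.8, 11.3]
opening: 0.192
grasp_force: 70.9
```

```bash
python3 plan.py 621.8 -164.6 119 79
```

```text
t 39.0 p [ 622.7 -164.8  119.9] yaw 169.67 tilt 0.09 F [-2.   0.8 11.3] T [ 0.29  0.55 -0.05] op 16.3 gf 70.9 q6 -94.6
turn total 15.112 rows 16 each 0.945 | dp total [ 0.001 -0.023  0.021] rows 1 each [ 0.001 -0.023  0.021]
```

Emit:
play_rows --rows '[{"dp": [0, 0, 0.01], "turn": [0, 0, 0.5], "fingers": 1}, {"dp": [0, 0, 0], "turn": [0, 0, 0.7], "fingers": 1}, {"dp": [0, 0, 0], "turn": [0, 0, 0.8], "fingers": 1}, {"dp": [0, 0, 0], "turn": [0, 0, 0.8], "fingers": 1}, {"dp": [0, 0, 0], "turn": [0, 0, 0.8], "fingers": 1}]'

```text
clock: 39.42
eef_pos: [623.2, -164.9, 119.8]
tcp_rot: [3.141, 0.003, 2.581]
contact_force: [-1.2, 0.2, 11.2]
opening: 0.192
grasp_force: 70.9
```

```bash
python3 plan.py 621.8 -164.6 119 79
```

```text
t 39.42 p [ 623.2 -164.9  119.8] yaw 147.85 tilt 0.16 F [-1.2  0.2 11.2] T [0.26 0.28 0.12] op 16.4 gf 70.9 q6 -72.8
turn total 11.476 rows 12 each 0.956 | dp total [-0.    -0.035  0.019] rows 1 each [-0.    -0.035  0.019]
```

Emit:
play_rows --rows '[{"dp": [0, 0, 0], "turn": [0, 0, 0.8], "fingers": 1}, {"dp": [0, 0, 0], "turn": [0, 0, 0.8], "fingers": 1}, {"dp": [0, 0, 0], "turn": [0, 0, 0.8], "fingers": 1}, {"dp": [0, 0, 0], "turn": [0, 0, 0.8], "fingers": 1}, {"dp": [0, 0, 0], "turn": [0, 0, 0.8], "fingers": 1}]'

```text
clock: 39.83
eef_pos: [623.2, -164.9, 119.8]
tcp_rot: [3.14, 0.002, 2.162]
contact_force: [-1.9, 0.1, 11.6]
opening: 0.199
grasp_force: 70.9
```

Emit:
play_rows --rows '[{"dp": [0, 0, 0], "turn": [0, 0, 0.8], "fingers": 1}, {"dp": [0, 0, 0], "turn": [0, 0, 0.8], "fingers": 1}, {"dp": [0, 0, 0], "turn": [0, 0, 0.8], "fingers": 1}, {"dp": [0, 0, 0], "turn": [0, 0, 0.8], "fingers": 1}, {"dp": [0, 0, 0], "turn": [0, 0, 0.8], "fingers": 1}]'

```text
clock: 40.25
eef_pos: [623.1, -164.9, 119.8]
tcp_rot: [3.139, 0.001, 1.743]
contact_force: [-0.3, 0.5, 11.4]
opening: 0.195
grasp_force: 70.9
```

Emit:
play_rows --rows '[{"dp": [0, 0, 0], "turn": [0, 0, 0.8], "fingers": 1}, {"dp": [0, 0, 0], "turn": [0, 0, 0.8], "fingers": 1}, {"dp": [0, 0, 0], "turn": [0, 0, 0.8], "fingers": 1}, {"dp": [0, 0, 0], "turn": [0, 0, 0.8], "fingers": 1}, {"dp": [0, 0, 0], "turn": [0, 0, 0.25], "fingers": 1}]'

```text
clock: 40.67
eef_pos: [622.9, -164.6, 119.7]
tcp_rot: [3.139, 0.0, 1.381]
contact_force: [-2.6, 1.7, 12.3]
opening: 0.192
grasp_force: 70.9
```

Emit:
play_rows --rows '[{"dp": [0, 0, 0], "turn": [0, 0, 0], "fingers": 1}, {"dp": [0, 0, -0.1], "turn": [0, 0, 0], "fingers": 1}, {"dp": [0, 0, -0.1], "turn": [0, 0, 0], "fingers": 1}, {"dp": [0, 0, -0.06], "turn": [0, 0, 0], "fingers": 1}, {"dp": [0, 0, 0], "turn": [0, 0, 0], "fingers": 1}]'

```text
clock: 41.08
eef_pos: [622.4, -164.5, 128.5]
tcp_rot: [3.141, 0.0, 1.385]
contact_force: [1.6, 2.3, 1.1]
opening: 0.194
grasp_force: 72.5
```

```bash
python3 plan.py 621.8 -164.6 119 79
```

```text
t 41.08 p [ 622.4 -164.5  128.5] yaw 79.37 tilt 0.05 F [1.6 2.3 1.1] T [ 0.34 -0.59  0.01] op 16.5 gf 72.5 q6 -4.3
turn total 0.062 rows 1 each 0.062 | dp total [-0.005 -0.015  0.237] rows 1 each [-0.005 -0.015  0.237]
```

Raise a little more to test the lock.

Emit:
play_rows --rows '[{"dp": [0, 0, -0.06], "turn": [0, 0, 0], "fingers": 1}, {"dp": [0, 0, 0], "turn": [0, 0, 0], "fingers": 1}, {"dp": [0, 0, 0], "turn": [0, 0, 0], "fingers": 1}]'

```text
clock: 41.33
eef_pos: [621.5, -164.3, 128.7]
tcp_rot: [-3.14, -0.0, 1.385]
contact_force: [6.1, 1.4, -15.9]
opening: 0.192
grasp_force: 72.1
```

```bash
python3 plan.py
```

```text
t 41.33 p [ 621.5 -164.3  128.7] yaw 79.34 tilt 0.1 F [  6.1   1.4 -15.9] T [ 0.11 -1.33 -0.21] op 16.3 gf 72.1 q6 -4.3
```

Emit:
play_rows --rows '[{"dp": [0, 0, 0.08], "turn": [0, 0, 0], "fingers": 1}, {"dp": [0, 0, 0], "turn": [0, 0, 0], "fingers": 0}, {"dp": [0, 0, 0], "turn": [0, 0, 0], "fingers": 0}, {"dp": [0, 0, 0], "turn": [0, 0, 0], "fingers": 0}, {"dp": [0, 0, 0], "turn": [0, 0, 0], "fingers": 0}]'

```text
clock: 41.75
eef_pos: [621.6, -164.7, 127.8]
tcp_rot: [-3.141, 0.0, 1.385]
contact_force: [0.0, -0.6, -0.3]
opening: 0.755
grasp_force: 0.0
```

Emit:
play_rows --rows '[{"dp": [0, 0, -0.4], "turn": [0, 0, 0], "fingers": 0}, {"dp": [0, 0, -0.8], "turn": [0, 0, 0], "fingers": 0}, {"dp": [0, 0, -0.8], "turn": [0, 0, 0], "fingers": 0}, {"dp": [0, 0, -0.5], "turn": [0, 0, 0], "fingers": 0}, {"dp": [0, 0, 0], "turn": [0, 0, 0], "fingers": 0}]'

```text
clock: 42.17
eef_pos: [624.3, -165.3, 233.2]
tcp_rot: [3.134, 0.001, 1.385]
contact_force: [-0.1, -0.0, -0.1]
opening: 1.0
grasp_force: 0.0
```

Run:
```python
from see import *
show()
bars({"orange":(609,164),"blue":(602.5,-15),"green":(622,-164.5)},116)
t=load("top");s=load("side")
for a,b,xy in((comp(t,"green",(414,202)).mean(0),comp(s,"green",(300,140)).mean(0),0),):
    r1=ray(t,[a],42)[0];r2=ray(s,[b],42)[0];print("btn",a.round(1),b.round(1),r1.round(1),r2.round(1))
plan(450.5,-357,140,79.3)
h=s["pixels"].copy()
cv2.imwrite("pics/s8.png",np.hstack([cv2.resize(s["pixels"][110:410,160:400,::-1],(480,600),interpolation=cv2.INTER_CUBIC),cv2.resize(t["pixels"][90:290,350:450,::-1],(300,600),interpolation=cv2.INTER_CUBIC)]))
```

```text
t 42.17 p [ 624.3 -165.3  233.2] yaw 79.37 tilt 0.42 F [-0.1 -0.  -0.1] T [ 0.01 -0.05 -0.02] op 85.0 gf 0.0 q6 -4.3
orange top [595.5 154. ] 56.6 9.25
orange side [609.4 164. ] 123.8 0.55
blue top [599.5  -9. ] 125.6 9.75
blue side [602.5 -16.1] 123.9 0.76
green top None
green side [ 621.3 -165.2] 82.8 0.93Traceback (most recent call last):
  File "<stdin>", line 5, in <module>
AttributeError: 'NoneType' object has no attribute 'mean'
```

Run:
```python
from see import *
plan(450.5,-357,110,79.34,p=[621.9,-164.8,227.3],psi=79.34)
```

```text
turn total -0.0 rows 0 each -0.0 | dp total [-5.515 -3.322  2.932] rows 6 each [-0.919 -0.554  0.489]
```

Emit:
play_rows --rows '[{"dp": [-0.788, -0.475, 0], "turn": [0, 0, 0], "fingers": 1}, {"dp": [-0.788, -0.475, 0], "turn": [0, 0, 0], "fingers": 1}, {"dp": [-0.788, -0.475, 0], "turn": [0, 0, 0], "fingers": 1}, {"dp": [-0.788, -0.475, 0], "turn": [0, 0, 0], "fingers": 1}, {"dp": [-0.788, -0.475, 0], "turn": [0, 0, 0], "fingers": 1}]'

```text
clock: 42.68
eef_pos: [497.2, -302.4, 226.0]
tcp_rot: [-3.138, -0.001, 1.386]
contact_force: [0.2, -0.2, -0.2]
opening: 0.299
grasp_force: 0.0
```

Emit:
play_rows --rows '[{"dp": [-0.788, -0.475, 0], "turn": [0, 0, 0], "fingers": 1}, {"dp": [-0.788, -0.475, 0], "turn": [0, 0, 0], "fingers": 1}, {"dp": [0, 0, 0.9], "turn": [0, 0, 0], "fingers": 1}, {"dp": [0, 0, 0.9], "turn": [0, 0, 0], "fingers": 1}, {"dp": [0, 0, 0.8], "turn": [0, 0, 0], "fingers": 1}]'

```text
clock: 43.1
eef_pos: [448.6, -356.9, 121.2]
tcp_rot: [-3.14, -0.001, 1.384]
contact_force: [-0.4, -0.5, 0.4]
opening: 0.001
grasp_force: 0.0
```

Emit:
play_rows --rows '[{"dp": [0, 0, 0.4], "turn": [0, 0, 0], "fingers": 1}, {"dp": [0, 0, 0], "turn": [0, 0, 0], "fingers": 1}, {"dp": [0, 0, 0], "turn": [0, 0, 0], "fingers": 1}, {"dp": [0, 0, 0], "turn": [0, 0, 0], "fingers": 1}]'

```text
clock: 43.43
eef_pos: [450.6, -357.1, 108.3]
tcp_rot: [-3.141, 0.0, 1.385]
contact_force: [-1.0, -0.5, 0.1]
opening: -0.0
grasp_force: 0.0
```

Run:
```python
from see import *
show();plan(450.5,-357,60,79.34)
s=grab(r,"side");t=grab(r,"top")
bars({"orange":(609,164),"blue":(602.5,-15),"green":(622,-164.5)},116)
cv2.imwrite("pics/s8.png",np.hstack([cv2.resize(s["pixels"][80:410,160:400,::-1],(436,600),interpolation=cv2.INTER_CUBIC),cv2.resize(t["pixels"][100:280,90:190,::-1],(333,600),interpolation=cv2.INTER_CUBIC)]))
```

```text
t 43.43 p [ 450.6 -357.1  108.3] yaw 79.38 tilt 0.03 F [-1.  -0.5  0.1] T [ 0.01  0.01 -0.01] op -0.0 gf 0.0 q6 -27.9
turn total 0.007 rows 1 each 0.007 | dp total [ 1.000e-03 -4.000e-03  1.207e+00] rows 2 each [ 0.001 -0.002  0.603]
orange top [590.5 160.1] 31.2 9.75
orange side [609.5 164. ] 123.9 0.55
blue top [599.5  -9. ] 125.7 9.74
blue side [602.2 -16.2] 123.3 0.84
green top [ 608.4 -158. ] 115.4 8.51
green side [ 621.4 -166. ] 81.8 0.77
```

View pics/s8.png

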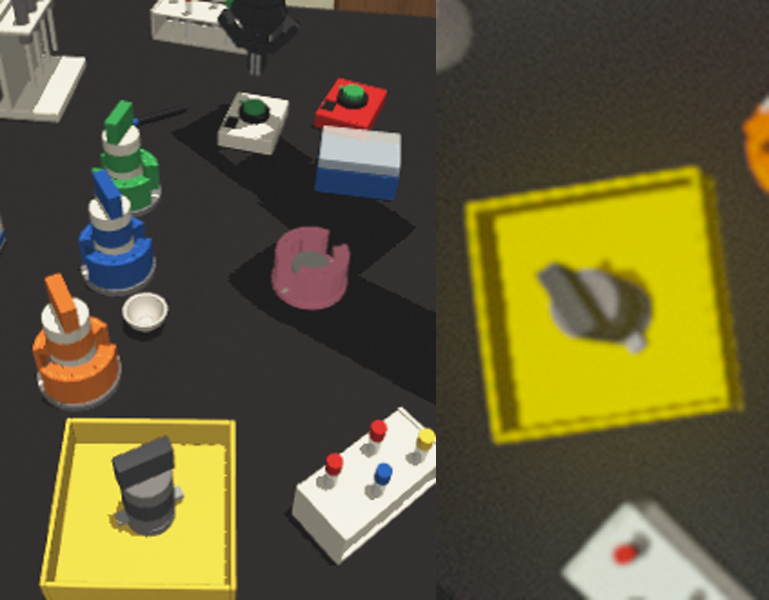

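All three cartridges are locked, the spent one stands in the tray, and the gripper is over the white-box button. Now I'll come down to the button.

Emit:
play_rows --rows '[{"dp": [0, 0, 0.6], "turn": [0, 0, 0], "fingers": 1}, {"dp": [0, 0, 0.5], "turn": [0, 0, 0], "fingers": 1}, {"dp": [0, 0, 0.2], "turn": [0, 0, 0], "fingers": 1}, {"dp": [0, 0, 0], "turn": [0, 0, 0], "fingers": 1}, {"dp": [0, 0, 0.1], "turn": [0, 0, 0], "fingers": 1}]'

```text
clock: 44.05
eef_pos: [450.9, -357.3, 52.7]
tcp_rot: [3.141, 0.001, 1.385]
contact_force: [-0.0, 0.1, 0.5]
opening: -0.001
grasp_force: 0.0
```

Emit:
play_rows --rows '[{"dp": [0, 0, 0.1], "turn": [0, 0, 0], "fingers": 1}, {"dp": [0, 0, 0], "turn": [0, 0, 0], "fingers": 1}, {"dp": [0, 0, 0], "turn": [0, 0, 0], "fingers": 1}]'

```text
clock: 44.3
eef_pos: [451.0, -357.4, 48.7]
tcp_rot: [3.141, 0.001, 1.385]
contact_force: [0.1, 0.3, 3.5]
opening: -0.004
grasp_force: 1.6
```

```bash
python3 plan.py
```

```text
t 44.3 p [ 451.  -357.4   48.7] yaw 79.38 tilt 0.08 F [0.1 0.3 3.5] T [ 0.04 -0.03 -0.05] op -0.4 gf 1.6 q6 -27.9
```

Emit:
play_rows --rows '[{"dp": [0, 0, 0.08], "turn": [0, 0, 0], "fingers": 1}, {"dp": [0, 0, 0.06], "turn": [0, 0, 0], "fingers": 1}, {"dp": [0, 0, 0], "turn": [0, 0, 0], "fingers": 1}, {"dp": [0, 0, 0], "turn": [0, 0, 0], "fingers": 1}]'

```text
clock: 44.63
eef_pos: [451.2, -357.6, 45.5]
tcp_rot: [3.14, 0.001, 1.385]
contact_force: [-7.2, 6.6, 36.6]
opening: -0.003
grasp_force: 18.3
```

```bash
python3 plan.py
```

```text
t 44.63 p [ 451.2 -357.6   45.5] yaw 79.37 tilt 0.12 F [-7.2  6.6 36.6] T [ 1.14  1.3  -0.01] op -0.3 gf 18.3 q6 -27.9
```

Emit:
play_rows --rows '[{"dp": [0, 0, -0.3], "turn": [0, 0, 0], "fingers": 1}, {"dp": [0, 0, -0.8], "turn": [0, 0, 0], "fingers": 1}, {"dp": [0, 0, -0.8], "turn": [0, 0, 0], "fingers": 1}, {"dp": [0, 0, -0.8], "turn": [0, 0, 0], "fingers": 1}, {"dp": [0, 0, -0.5], "turn": [0, 0, 0], "fingers": 1}]'

```text
clock: 45.05
eef_pos: [451.1, -357.5, 173.4]
tcp_rot: [3.14, 0.002, 1.385]
contact_force: [0.9, -0.7, 1.0]
opening: -0.004
grasp_force: 0.0
```

Emit:
play_rows --rows '[{"dp": [0, 0, 0], "turn": [0, 0, 0], "fingers": 1}, {"dp": [0, 0, 0], "turn": [0, 0, 0], "fingers": 1}, {"dp": [0, 0, 0], "turn": [0, 0, 0], "fingers": 1}, {"dp": [0, 0, 0], "turn": [0, 0, 0], "fingers": 1}, {"dp": [0, 0, 0], "turn": [0, 0, 0], "fingers": 1}]'

```text
clock: 45.47
eef_pos: [449.7, -356.3, 168.7]
tcp_rot: [-3.139, -0.001, 1.385]
contact_force: [-0.8, -0.5, -0.0]
opening: 0.003
grasp_force: 0.0
```

Run:
```python
from see import *
show();bars({"orange":(609,164),"blue":(602.5,-15),"green":(622,-164.5)},116)
print(r.sign_off())
```

```text
t 45.47 p [ 449.7 -356.3  168.7] yaw 79.37 tilt 0.17 F [-0.8 -0.5 -0. ] T [ 0.04 -0.06  0.08] op 0.3 gf 0.0 q6 -27.9
orange top [592.7 157.4] 46.4 9.49
orange side [609.5 164.1] 123.9 0.53
blue top [599.5  -9.1] 125.7 9.74
blue side [602.1 -16.1] 123.5 0.83
green top [ 613.1 -157. ] 100.3 8.63
green side [ 621.4 -166. ] 81.8 0.77
the job is handed in; nothing more can be done
None
```

The job is handed in after 45 s of robot time: the orange cartridge was mixed, orange, blue and green are locked in their docks (each resisted an upward pull), the spent one stands in the yellow tray (it lifted straight out, because its bar already lay along the open slots), and the green start button was pressed to its stop; the sign-off returned no verdict.

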